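Close up and load a casting mould with tappets

ROBOT

A 6-joint arm with a two-finger parallel gripper is mounted at the origin on the work surface. World frame = base frame: x ahead of the robot, y to its left, z up, the work surface at z = 0. Lengths are in m, angles in rad, forces in N, time in s.
With the tool pointing down it reaches from about 0.4 to 0.925 m from the base axis. Payload 3.4 kg.
Tool frame: the origin (TCP) lies at the very end of the fingers, on their centre line; the grasp point (between the pads) lies 19 mm behind it; z points along the fingers, x is the direction in which the jaws open and shut, and the axes are right-handed (so a half turn about z gives the same grasp; the last joint's range is limited). The gripper opens to 85 mm and grips with 20 to 120 N. Pads are 22 mm wide; open, the fingers measure 114 mm over their backs; the gripper's body (76 mm by 85 mm) begins 54 mm behind the grasp point. The pads swing forward as they close: fully open they stand 13 mm farther back than shut.
Start: joints at [1.095, 0.307, 1.506, -0, 1.328, -0.073], TCP at [0.225, 0.529, 0.231] pointing down, gripper open.
Joint ranges: [-3.12, 3.12], [-1.05, 2.28], [0.14, 2.33], [-1.42, 4.57], [0.1, 2.73], [-2.68, 2.68]. Speed limits (rad/s): [2.57, 2.57, 3.14, 3.14, 3.14, 3.14].

INTERFACE

Orientations are given as a unit quaternion [w, x, y, z].
In Python, from station import * gives the robot as it stands.
- The arm moves only by the tool send_rows, never from a script. Its argument "series" is a list of rows, each an object of numbers: "grip": the opening, from 0 (shut) to 1 (fully open); "x", "y", "z": the shift along the tool's x, y, z in mm; "yaw": the turn about the tool's z in rad. In form: [{"grip": .., "x": .., "y": .., "z": .., "yaw": ..}, ...]. A call has 1 to 20 rows; each row is the pose to reach, as a shift and turn from the pose commanded when the call began, along the tool's axes at that moment; what a row does not reach only later rows make up. A row lasts 1/10 s, in which the tool goes at most 50 mm and 8.59 degrees, less where a joint would pass 70% of its speed; a pose out of reach is approached as far as the arm can. A call with a gripper value outside its range is refused whole. The fingers move at their own pace and stop on an object; "force" is the grip in N (left out, the last holds). Time passes only in rows, so rows that repeat a pose let the fingers close. It gives the time, the measured TCP pose, the force and the opening at its end, in the units of the state.
- sense(): the state, without advancing time (a new reading comes with each control period).
- get_image(name): name is "scene" or "side" or "wrist"; returns a dict with "frame" (400x640x3 uint8, red, green, blue), "fx", "fy", "cx", "cy" (pixels), "k1" (the pictures are not rectified: a ray, as slopes to the right and down, at radius r is drawn at 1 + k1 r^2 times it, then the intrinsics apply), "rvec" (rotation vector, rad) and "tvec" (3), from world to camera coordinates, as OpenCV has them. Camera axes: x right, y down, z forward; pixel columns grow to the right and rows downward; lengths in m; the calibration is good to about 2 mm. A picture is of the moment at which its call begins. There is no depth.
- hand_in(): hands the job in, once; it reports no verdict.
The state is a dict: "t": time; "joints": joint angles; "dq": joint speeds; "joint_efforts": joint torques, N m; "tcp_pos": TCP position; "orientation": TCP orientation; "contact_force": force on the tool from outside, world axes, zero at the start; "wrist_torque": the same for the moment, N m; "opening": opening from 0.0 (shut) to 1.0 (fully open).
Only numpy, scipy, OpenCV 4.12 (cv2) and the standard library are available. Lean on these libraries where they do the work, as an engineer would, in place of code of your own. Each camera call takes 0.05 s, during which the arm holds its last target.

TASK

Get the casting mould ready for pouring. With its cover slid back out of the way, stand the loose front plate against the open front so that the hinge knuckles line up, and push the hinge pin fully home through both. Then stand every tappet face down in the mould, no more than one to a compartment, and when all are in, slide the cover fully shut over them. Leave the other things on the bench where they are.

Things in the scene. Friction and masses are not known exactly. Their poses are not given: they have to be found in the camera images.
- mould: fixed aluminium casting mould; x from its open front (robot's side) to its back, y to its left (hinge side), z up; origin on the table under the cavity's middle. Base plate 12 mm thick, x -85..63, y -127..157 mm. Side walls 10 mm thick, inner faces at y +-105; back wall inner face at x 36; tops 82 mm above the table. Cover rails on the walls and on arms behind, to x 152, 94 mm high
- plate_seat (a point): point on the mould where plate_mid has to be when the front plate closes the front: x -41, y 0, z 46 mm in the mould's frame, same axes. The mould's front is open there, at x = -36 mm. The seated plate stands on the base plate with its axes along the mould's, free to turn on its pin, held closed only by its weight and friction
- hinge_top (a point): point on the mould's upright hinge axis (x -41, y 133 mm), 80 mm above the table, where the top of the seated plate's knuckle comes. Below it the mould's fixed lower knuckle, an upright tube 31 mm outside with a 14.6 mm bore, stands on the base plate, top 44 mm above the table, 2 mm under the seated plate's knuckle; its bore ends on the base plate
- plate_mid (a point): centre of the loose aluminium front plate, standing on edge: 10 mm thick (x), 226 long (y), 68 high (z), about 0.5 kg; the point is mid-thickness, mid-length, 34 mm above the underside. A foot flange 25 mm wide, 8 mm thick runs along the bottom on its -x side (outside of the mould once hung), so it stands by itself. Upper hinge knuckle at its +y end
- plate_knuckle (a point): centre of the top mouth of the front plate's knuckle (upright tube, 31 mm outside, 14.6 mm bore, 34 mm high, top flush with the plate's top edge), 133 mm from plate_mid along the plate's y and 34 mm above it
- pin_head (a point): centre of the head of the steel hinge pin: dark cylindrical grip 22 mm wide, 36 mm high, above a shank 12 mm wide, 64 mm long whose last 9 mm taper to 5 mm; z up along the pin. It starts upright in a 16 mm hole of a wooden stand (60 x 50 x 70 mm), head resting on the stand's top. Home, the head rests on the plate's knuckle and this point is 18 mm above hinge_top
- cell0 (a point): centre of the floor of the mould's compartment 0 (rightmost, farthest from the hinge), 12 mm above the table: a compartment 72 mm long in the mould's x and 48 mm wide in its y, open above, parted from the next by partitions 6 mm thick and only 25 mm high
- cell1 (a point): centre of the floor of the mould's compartment 1 (second from the right), 12 mm above the table: a compartment 72 mm long in the mould's x and 48 mm wide in its y, open above, parted from the next by partitions 6 mm thick and only 25 mm high
- cell2 (a point): centre of the floor of the mould's compartment 2 (third from the right), 12 mm above the table: a compartment 72 mm long in the mould's x and 48 mm wide in its y, open above, parted from the next by partitions 6 mm thick and only 25 mm high
- cell3 (a point): centre of the floor of the mould's compartment 3 (leftmost, next to the hinge), 12 mm above the table: a compartment 72 mm long in the mould's x and 48 mm wide in its y, open above, parted from the next by partitions 6 mm thick and only 25 mm high
- tappet0_mid (a point): centre (32 mm above the face) of a steel mushroom tappet standing face down: a flat round head 40 mm in diameter and 10 mm thick at the bottom, a stem 18 mm in diameter above it, 64 mm high in all, about 0.2 kg; z is up along the stem. Two to four tappets are present; an absent one has no reading. It may be nudged aside on the bench during the job.
- tappet1_mid (a point): centre (32 mm above the face) of a steel mushroom tappet standing face down: a flat round head 40 mm in diameter and 10 mm thick at the bottom, a stem 18 mm in diameter above it, 64 mm high in all, about 0.2 kg; z is up along the stem. Two to four tappets are present; an absent one has no reading. It may be nudged aside on the bench during the job.
- tappet2_mid (a point): centre (32 mm above the face) of a steel mushroom tappet standing face down: a flat round head 40 mm in diameter and 10 mm thick at the bottom, a stem 18 mm in diameter above it, 64 mm high in all, about 0.2 kg; z is up along the stem. Two to four tappets are present; an absent one has no reading. It may be nudged aside on the bench during the job.
- tappet3_mid (a point): centre (32 mm above the face) of a steel mushroom tappet standing face down: a flat round head 40 mm in diameter and 10 mm thick at the bottom, a stem 18 mm in diameter above it, 64 mm high in all, about 0.2 kg; z is up along the stem. Two to four tappets are present; an absent one has no reading. It may be nudged aside on the bench during the job.
- cover (a joint): position of the mould's flat sliding cover in m: 0 shut over all compartments, 0.1 fully open (slid back along the mould's +x). It starts shut or part open (0 to 0.06) and must be near fully open to hang the plate and load: its front edge lies at x = -46 mm plus this value in the mould's frame. It slides against about 1.5 N of friction and stays where it is left
- cover_handle (a point): centre of the bar handle on top of the sliding cover: 70 mm long along the mould's y, 12 mm thick along its x, 22 mm high (this point is 11 mm below its top, and 100 mm above the table); the cover's top is at 89 mm
- mount0: finished specimen mount, a black disc 38 mm in diameter and 22 mm high among the tappets; origin under its centre; leave it
- mount1: the other finished mount, as mount0; leave it
- beaker: white plastic beaker, 72 mm wide and 95 mm high; leave it
- compound_jar: grey jar, 100 mm wide and 120 mm high; leave it
- resin: amber jar, 72 mm wide and 90 mm high; leave it
- hardener: white bottle, 56 mm wide and 85 mm high; leave it
- brush: brush lying behind the mould; leave it
There are look-alikes about, which are no part of the job. Leave any purple or yellow look-alike of the part that bears tappet3_mid alone.

How it is judged:
On the way, in this order (a step that is already met when the one before it is completed fails the run):
1. the front plate closes the mould and the hinge pin is fully home through both knuckles (distance between plate_mid and plate_seat below 0.007 m and angle between the y axis of plate_mid and the y axis of mould, either way round below 0.05 rad and angle between plate_mid's own z axis and vertical below 0.06 rad and horizontal distance between pin_head and hinge_top below 0.006 m and z of pin_head in the frame of hinge_top between 0.01 and 0.023 m and angle between pin_head's own z axis and vertical below 0.09 rad), for 0.2 s.
2. every tappet stands face down in a compartment of the mould (angle between each of tappet0_mid, tappet1_mid, tappet2_mid, tappet3_mid's own z axis and vertical below 0.1 rad and ((x of tappet0_mid in the frame of cell0 between -0.02 and 0.02 m and y of tappet0_mid in the frame of cell0 between -0.008 and 0.008 m and z of tappet0_mid in the frame of cell0 between 0.026 and 0.038 m) or (x of tappet0_mid in the frame of cell1 between -0.02 and 0.02 m and y of tappet0_mid in the frame of cell1 between -0.008 and 0.008 m and z of tappet0_mid in the frame of cell1 between 0.026 and 0.038 m) or (x of tappet0_mid in the frame of cell2 between -0.02 and 0.02 m and y of tappet0_mid in the frame of cell2 between -0.008 and 0.008 m and z of tappet0_mid in the frame of cell2 between 0.026 and 0.038 m) or (x of tappet0_mid in the frame of cell3 between -0.02 and 0.02 m and y of tappet0_mid in the frame of cell3 between -0.008 and 0.008 m and z of tappet0_mid in the frame of cell3 between 0.026 and 0.038 m)) and ((x of tappet1_mid in the frame of cell0 between -0.02 and 0.02 m and y of tappet1_mid in the frame of cell0 between -0.008 and 0.008 m and z of tappet1_mid in the frame of cell0 between 0.026 and 0.038 m) or (x of tappet1_mid in the frame of cell1 between -0.02 and 0.02 m and y of tappet1_mid in the frame of cell1 between -0.008 and 0.008 m and z of tappet1_mid in the frame of cell1 between 0.026 and 0.038 m) or (x of tappet1_mid in the frame of cell2 between -0.02 and 0.02 m and y of tappet1_mid in the frame of cell2 between -0.008 and 0.008 m and z of tappet1_mid in the frame of cell2 between 0.026 and 0.038 m) or (x of tappet1_mid in the frame of cell3 between -0.02 and 0.02 m and y of tappet1_mid in the frame of cell3 between -0.008 and 0.008 m and z of tappet1_mid in the frame of cell3 between 0.026 and 0.038 m)) and ((x of tappet2_mid in the frame of cell0 between -0.02 and 0.02 m and y of tappet2_mid in the frame of cell0 between -0.008 and 0.008 m and z of tappet2_mid in the frame of cell0 between 0.026 and 0.038 m) or (x of tappet2_mid in the frame of cell1 between -0.02 and 0.02 m and y of tappet2_mid in the frame of cell1 between -0.008 and 0.008 m and z of tappet2_mid in the frame of cell1 between 0.026 and 0.038 m) or (x of tappet2_mid in the frame of cell2 between -0.02 and 0.02 m and y of tappet2_mid in the frame of cell2 between -0.008 and 0.008 m and z of tappet2_mid in the frame of cell2 between 0.026 and 0.038 m) or (x of tappet2_mid in the frame of cell3 between -0.02 and 0.02 m and y of tappet2_mid in the frame of cell3 between -0.008 and 0.008 m and z of tappet2_mid in the frame of cell3 between 0.026 and 0.038 m)) and ((x of tappet3_mid in the frame of cell0 between -0.02 and 0.02 m and y of tappet3_mid in the frame of cell0 between -0.008 and 0.008 m and z of tappet3_mid in the frame of cell0 between 0.026 and 0.038 m) or (x of tappet3_mid in the frame of cell1 between -0.02 and 0.02 m and y of tappet3_mid in the frame of cell1 between -0.008 and 0.008 m and z of tappet3_mid in the frame of cell1 between 0.026 and 0.038 m) or (x of tappet3_mid in the frame of cell2 between -0.02 and 0.02 m and y of tappet3_mid in the frame of cell2 between -0.008 and 0.008 m and z of tappet3_mid in the frame of cell2 between 0.026 and 0.038 m) or (x of tappet3_mid in the frame of cell3 between -0.02 and 0.02 m and y of tappet3_mid in the frame of cell3 between -0.008 and 0.008 m and z of tappet3_mid in the frame of cell3 between 0.026 and 0.038 m))), for 0.2 s.
3. the cover is slid fully shut (value of joint cover below 0.004 m), for 0.2 s.
At the end, for the whole second after the job is handed in: Plate in its seat (within 7 mm, square within 0.05 rad), pin upright on the hinge axis (within 6 mm), head down on the knuckle (within 5 mm), every tappet present upright, face down on the floor of a compartment of its own, cover shut to within 4 mm (all of step 1 and all of step 2 and value of joint cover below 0.004 m); the robot touches nothing.
It fails at once if a finished mount is pushed away by more than 60 mm (distance of any of mount0, mount1 from where it was at the start of the episode above 0.06 m).
It fails at once if the beaker, a jar, the bottle or the brush is moved by more than 40 mm (distance of any of beaker, compound_jar, resin, hardener, brush from where it was at the start of the episode above 0.04 m).
It fails at once if the beaker, a jar or the bottle is tipped over (angle between any of beaker, compound_jar, resin, hardener's own z axis and vertical above 0.5 rad).
Of tappet0, tappet1, tappet2, tappet3 only 2 to 4 are there at a start; the rules pass over those that are not, and their reading is None.
At some moment in a run one of tappet0, tappet1, tappet2, tappet3 may be knocked a few centimetres aside while the robot is not near it.
It also fails if it takes over 210 s, if anything falls off the work surface, if the arm or the gripper's body presses on something with over 40 N, if the wrist force passes 120 N, or if a joint passes its speed limit or range.

## Working session

There is one attempt and no reset: what is moved stays moved. The work goes in short steps, Python scripts to look and compute and a tool call to move; the robot and the scene stay as the last step left them, time stands still between calls to the robot, and variables do not carry over. Pictures are saved under pics/ and viewed, and the job is handed in when it is done.

Besides the shell and the picture viewer there is one more tool, called after "Call:" in YAML: its name, and indented under it one key for each argument. send_rows: Moves the arm, as the interface text tells. Its arguments: {"type":"object","properties":{"series":{"type":"array","items":{"type":"object","properties":{"grip":{"type":"number"},"x":{"type":"number"},"y":{"type":"number"},"z":{"type":"number"},"yaw":{"type":"number"}}}},"force":{"type":"number"}},"required":["series"]}

```bash
ls; mkdir -p pics; cat > h.py <<'E'
from station import *
import numpy as np, cv2
def grab(n,fn=None):
    d=get_image(n)
    if fn: cv2.imwrite('pics/'+fn+'.png',d['frame'][:,:,::-1])
    return d
def cam(d):
    R,_=cv2.Rodrigues(np.array(d['rvec'],float)); return R,np.array(d['tvec'],float).ravel()
def ray(d,u,v):
    x=(u-d['cx'])/d['fx'];y=(v-d['cy'])/d['fy'];xd=np.array([x,y]);s=xd.copy()
    for _ in range(30): s=xd/(1+d['k1']*(s@s))
    R,t=cam(d); return -R.T@t, R.T@np.array([s[0],s[1],1.])
def onz(d,u,v,z):
    o,r=ray(d,u,v); return o+r*(z-o[2])/r[2]
def proj(d,p):
    R,t=cam(d); c=R@np.array(p,float)+t; s=c[:2]/c[2]; s=s*(1+d['k1']*(s@s))
    return np.array([s[0]*d['fx']+d['cx'],s[1]*d['fy']+d['cy']])
def tri(obs):
    A=np.zeros((3,3));b=np.zeros(3)
    for d,u,v in obs:
        o,r=ray(d,u,v);r=r/np.linalg.norm(r);P=np.eye(3)-np.outer(r,r);A+=P;b+=P@o
    p=np.linalg.solve(A,b); return p
E
python3 - <<'E'
from h import *
s=sense();print(s)
for n in ('scene','side','wrist'):
    d=grab(n,n+'0');print(n,{k:v for k,v in d.items() if k!='frame'}, cam(d)[0].T@-cam(d)[1])
E
```

```text
pics
{'t': 0.0, 'joints': array([ 1.09549533e+00,  3.07525764e-01,  1.50766257e+00,  2.11740621e-05,
        1.32842383e+00, -7.35114534e-02]), 'dq': array([-0.00137011,  0.00123328, -0.00079618, -0.0013814 , -0.00027535,
        0.00149897]), 'joint_efforts': array([ 2.37522312e-03, -4.57558680e+01, -2.51914644e+01,  3.49419579e-04,
        1.34462857e-02, -4.58753777e-05]), 'tcp_pos': array([0.22456232, 0.52857326, 0.23041219]), 'orientation': array([ 4.84850637e-04,  8.33987192e-01,  5.51782877e-01, -8.85793283e-04]), 'contact_force': array([-0.10786295, -0.03626962,  0.17837264]), 'wrist_torque': array([0.01133427, 0.02783954, 0.0085704 ]), 'opening': 0.9996645025015183}
scene {'fx': 409.9485074822481, 'fy': 409.9485074822481, 'cx': 322.0398222968294, 'cy': 206.01952563247974, 'k1': -0.007527448999806252, 'rvec': array([ 2.15259646,  0.65436204, -0.31435239]), 'tvec': array([-0.44469836, -0.16580382,  1.59027682])} [ 1.11998675 -0.88499262  0.84654927]
side {'fx': 376.60680494929557, 'fy': 376.60680494929557, 'cx': 316.4435835654765, 'cy': 195.28653555506895, 'k1': -0.05949589867502277, 'rvec': array([ 0.4984724, -2.6692429,  1.2555234]), 'tvec': array([0.52249913, 0.20420846, 0.85371315])} [0.30280087 0.6803719  0.69924123]
wrist {'fx': 295.2375891045543, 'fy': 295.2375891045543, 'cx': 315.04811262474465, 'cy': 199.84643134732792, 'k1': 0.0020633770344260552, 'rvec': array([-2.39469445, -1.58526251, -0.24562431]), 'tvec': array([-0.5743134 , -0.03891295,  0.37973985])} [0.15217696 0.56003863 0.37249343]
```

View pics/scene0.png

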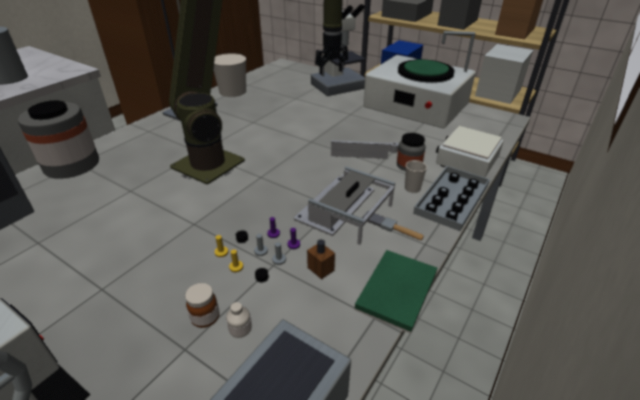

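View pics/side0.png

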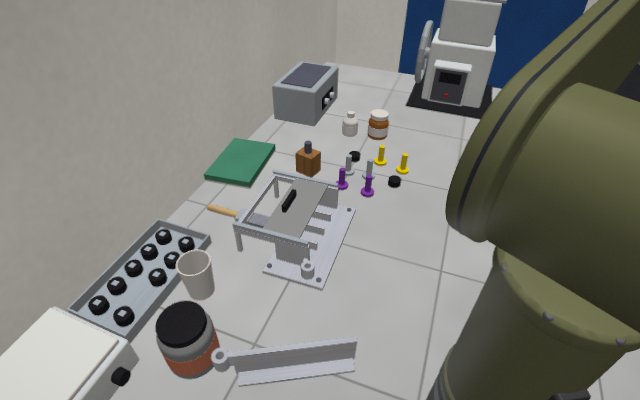

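View pics/wrist0.png

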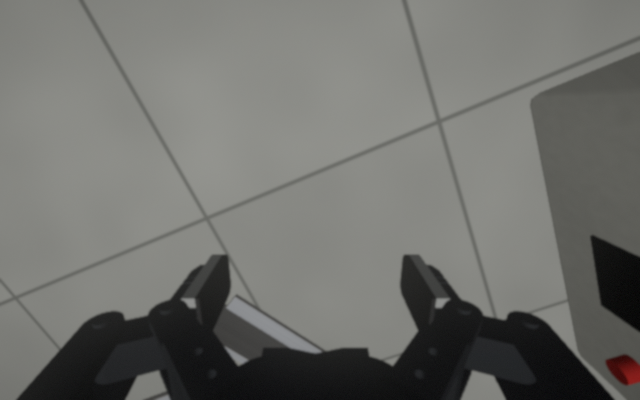

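Scene: the mould is at (345,195) with the cover part open. The plate lies at (365,150), and the pin is in the stand at (321,255). Candidates for tappets are silver at (260,245) and (279,253), purple at (273,228) and (293,238), and yellow at (221,245) and (235,260). Only the silver ones fit, so next I take close crops.

```bash
python3 - <<'E'
import cv2
a=cv2.imread('pics/scene0.png');b=cv2.imread('pics/side0.png')
cv2.imwrite('pics/c1.png',cv2.resize(a[200:290,200:350],None,fx=5,fy=5,interpolation=cv2.INTER_CUBIC))
cv2.imwrite('pics/c2.png',cv2.resize(b[160:290,220:370],None,fx=4.5,fy=4.5,interpolation=cv2.INTER_CUBIC))
cv2.imwrite('pics/c3.png',cv2.resize(b[330:400,200:370],None,fx=4.5,fy=4.5,interpolation=cv2.INTER_CUBIC))
cv2.imwrite('pics/c4.png',cv2.resize(b[100:210,290:420],None,fx=5,fy=5,interpolation=cv2.INTER_CUBIC))
cv2.imwrite('pics/c5.png',cv2.resize(a[120:250,290:440],None,fx=4.5,fy=4.5,interpolation=cv2.INTER_CUBIC))
E
```

```text
(no output)
```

View pics/c1.png

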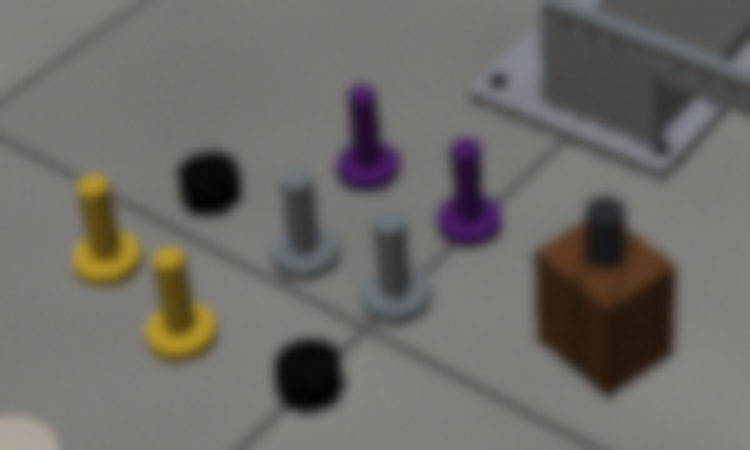

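View pics/c2.png

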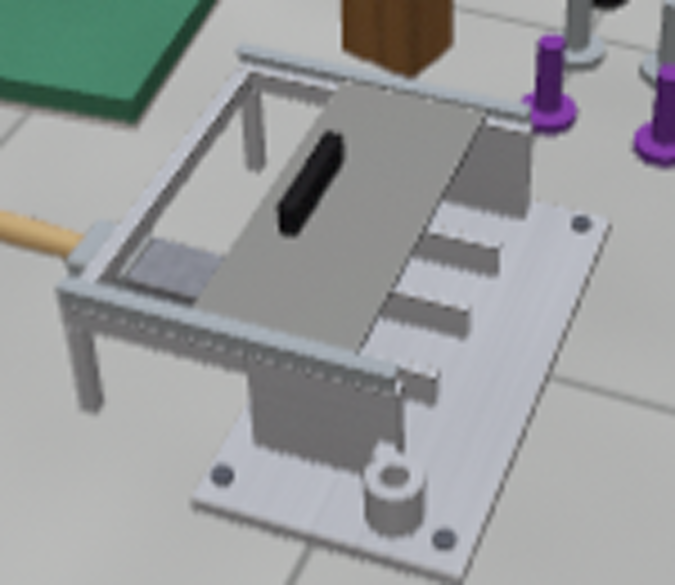

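View pics/c3.png

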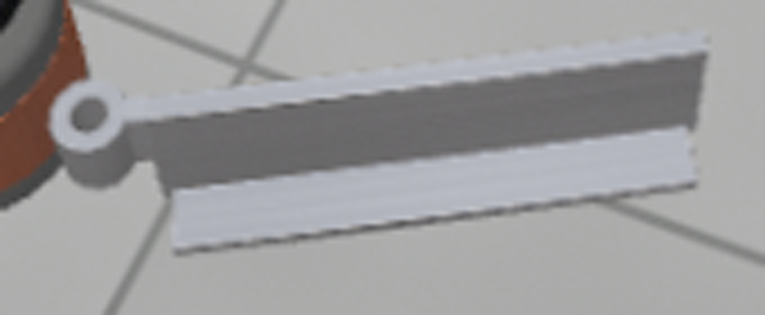

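View pics/c4.png

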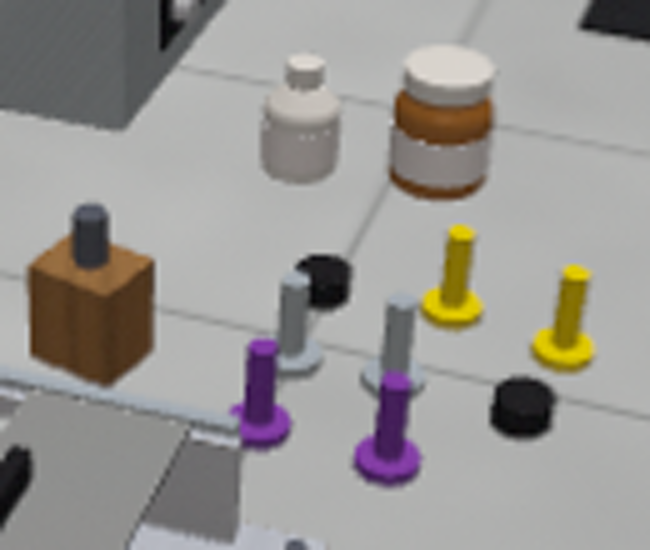

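View pics/c5.png

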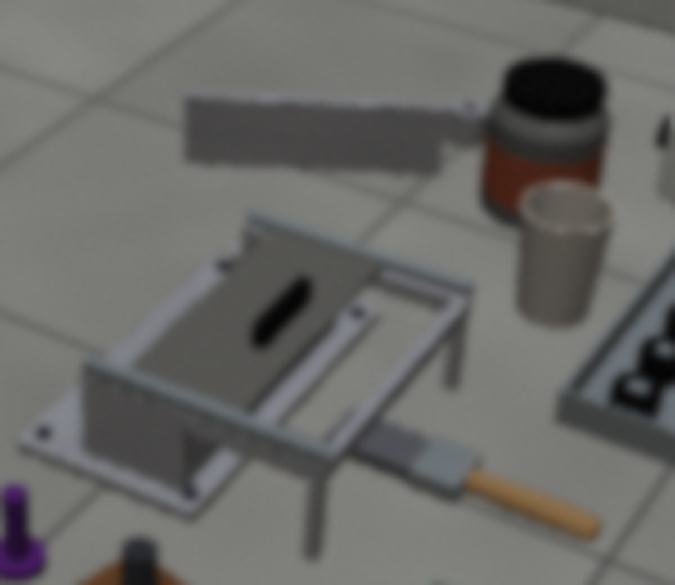

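```bash
python3 - <<'E'
from h import *
S=grab('side');C=grab('scene')
f=lambda u,v:(u/4.5+220,v/4.5+160)
np.set_printoptions(precision=4,suppress=True)
w=np.array
pts=[(onz(S,*f(397,470),.044),(-41,133)),(onz(S,*f(608,225),.012),(-85,-127)),(onz(S,*f(462,578),.012),(-85,157)),(onz(S,*f(195,498),.012),(63,157))]
W=w([p[0][:2] for p in pts]);M=w([p[1] for p in pts])/1000
mc=M.mean(0);wc=W.mean(0);H=(M-mc).T@(W-wc)
th=np.arctan2(H[0,1]-H[1,0],H[0,0]+H[1,1]);R=w([[np.cos(th),-np.sin(th)],[np.sin(th),np.cos(th)]]);o=wc-R@mc
print('mould',o,'yaw',th,'res mm',((M@R.T+o)-W)*1000)
g=lambda u,v:(u/4.5+220,v/4.5+160)
h=onz(S,*g(330,142),.111);print('handle ends top',onz(S,*g(330,142),.111),onz(S,*g(290,215),.111))
k=lambda u,v:(u/4.5+200,v/4.5+330)
print('plate knuckle',onz(S,*k(90,117),.068),'top end far',onz(S,*k(708,38),.068),'foot corners',onz(S,*k(172,250),.0),onz(S,*k(695,186),.0))
a=lambda u,v:(u/5+200,v/5+200); b=lambda u,v:(u/5+290,v/5+100)
# tappet tops z .064 ; pin head top z=.106
for n,(p,q,z) in {'T1':((297,178),(295,277),.064),'T2':((389,217),(400,299),.064),'pinhead':((605,203),(91,210),.106),'P1':((362,92),(262,346),.064),'P2':((465,146),(396,380),.064)}.items():
    print(n,onz(C,*a(*p),z),onz(S,*b(*q),z),tri([(C,*a(*p)),(S,*b(*q))]))
for n,(p,q) in {'m0':((208,175),(522,395)),'m1':((308,365),(323,270))}.items(): print(n,onz(C,*a(*p),.022),onz(S,*b(*q),.022))
E
```

```text
mould [0.5558 0.0474] yaw 0.023302041233772802 res mm [[-0.9659  5.0845]
 [-1.179  -7.3836]
 [-0.5428  1.0247]
 [ 2.6877  1.2744]]
handle ends top [0.6122 0.0246 0.111 ] [0.6073 0.0876 0.111 ]
plate knuckle [0.5714 0.4411 0.068 ] top end far [0.3574 0.3212 0.068 ] foot corners [0.5391 0.4522 0.    ] [0.3491 0.3494 0.    ]
T1 [ 0.4924 -0.2587  0.064 ] [ 0.5498 -0.2488  0.064 ] [ 0.5278 -0.2605  0.0723]
T2 [ 0.556  -0.2548  0.064 ] [ 0.4843 -0.2494  0.064 ] [ 0.512  -0.2464  0.0487]
pinhead [ 0.6746 -0.216   0.106 ] [ 0.6678 -0.2115  0.106 ] [ 0.6711 -0.2143  0.1033]
P1 [ 0.4744 -0.1782  0.064 ] [ 0.5463 -0.1732  0.064 ] [ 0.5185 -0.1831  0.0763]
P2 [ 0.555  -0.1831  0.064 ] [ 0.4657 -0.1698  0.064 ] [ 0.5004 -0.1691  0.0434]
m0 [ 0.4127 -0.2528  0.022 ] [ 0.4023 -0.2392  0.022 ]
m1 [ 0.5625 -0.3372  0.022 ] [ 0.5515 -0.3249  0.022 ]
```

```bash
cat >> h.py <<'E'
np.set_printoptions(precision=4,suppress=True)
def toolax():
    s=sense();q=s['orientation'];from scipy.spatial.transform import Rotation as Ro
    return Ro.from_quat([q[1],q[2],q[3],q[0]]).as_matrix(),np.array(s['tcp_pos'])
def go(x,y,z,ang):
    R,p=toolax();a0=np.arctan2(R[1,0],R[0,0]);d=R.T@(np.array([x,y,z])-p)*1000
    yaw=-(ang-a0);yaw=(yaw+np.pi)%(2*np.pi)-np.pi
    print('go: shift mm',d.round(1),'yaw',round(yaw,4),'rows>=',max(np.linalg.norm(d)/50,abs(np.degrees(yaw))/8.59).__round__(1),' q6 target~',round(np.arctan2(y,x)-ang,2))
E
python3 - <<'E'
from h import *
d=grab('wrist');R,t=cam(d);print(R[2]);T,p=toolax();c=-R.T@t;print('cam in tool',T.T@(c-p),'fwd in tool',T.T@R[2],'right',T.T@R[0])
go(.52,.0,.42,0)
E
```

```text
[ 0.2806 -0.1201 -0.9523]
cam in tool [ 0.0003 -0.079  -0.1419] fwd in tool [-0.0001  0.3053  0.9523] right [ 1.     -0.0003  0.0002]
go: shift mm [-371.6  478.6 -188.8] yaw 1.169 rows>= 12.7  q6 target~ 0.0
```

```bash
python3 - <<'E'
from h import *
go(.56,-.02,.40,0)
E
```

```text
go: shift mm [-374.3  523.2 -168.8] yaw 1.169 rows>= 13.3  q6 target~ -0.04
```

Call:
send_rows:
  series:
    - {"x": 0, "y": 0, "z": -50, "yaw": 0.1}
    - {"x": -20, "y": 30, "z": -100, "yaw": 0.2}
    - {"x": -374, "y": 523, "z": -169, "yaw": 1.169}
    - {"x": -374, "y": 523, "z": -169, "yaw": 1.169}
    - {"x": -374, "y": 523, "z": -169, "yaw": 1.169}
    - {"x": -374, "y": 523, "z": -169, "yaw": 1.169}
    - {"x": -374, "y": 523, "z": -169, "yaw": 1.169}
    - {"x": -374, "y": 523, "z": -169, "yaw": 1.169}
    - {"x": -374, "y": 523, "z": -169, "yaw": 1.169}
    - {"x": -374, "y": 523, "z": -169, "yaw": 1.169}
    - {"x": -374, "y": 523, "z": -169, "yaw": 1.169}
    - {"x": -374, "y": 523, "z": -169, "yaw": 1.169}
    - {"x": -374, "y": 523, "z": -169, "yaw": 1.169}
    - {"x": -374, "y": 523, "z": -169, "yaw": 1.169}
    - {"x": -374, "y": 523, "z": -169, "yaw": 1.169}
    - {"x": -374, "y": 523, "z": -169, "yaw": 1.169}
    - {"x": -374, "y": 523, "z": -169, "yaw": 1.169}
    - {"x": -374, "y": 523, "z": -169, "yaw": 1.169}

```text
invalid input
```

```bash
python3 - <<'E'
from h import *
print(toolax());d=grab('wrist','w1');cv2.imwrite('pics/w1c.png',cv2.resize(d['frame'][0:260,150:550,::-1],None,fx=2,fy=2,interpolation=cv2.INTER_CUBIC))
E
```

```text
(array([[ 0.3911,  0.9204, -0.0003],
       [ 0.9204, -0.3911, -0.0006],
       [-0.0007, -0.    , -1.    ]]), array([0.2248, 0.529 , 0.231 ]))
```

View pics/w1.png

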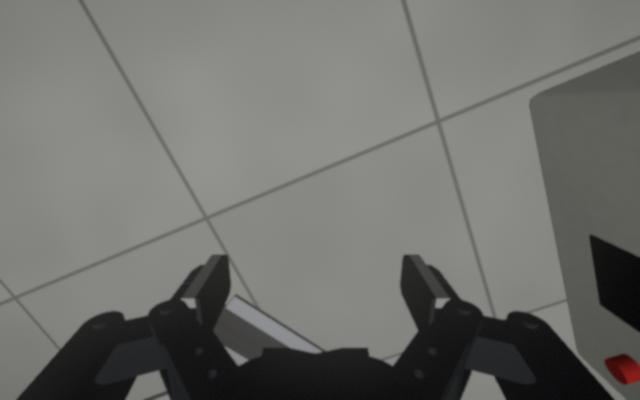

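View pics/w1c.png

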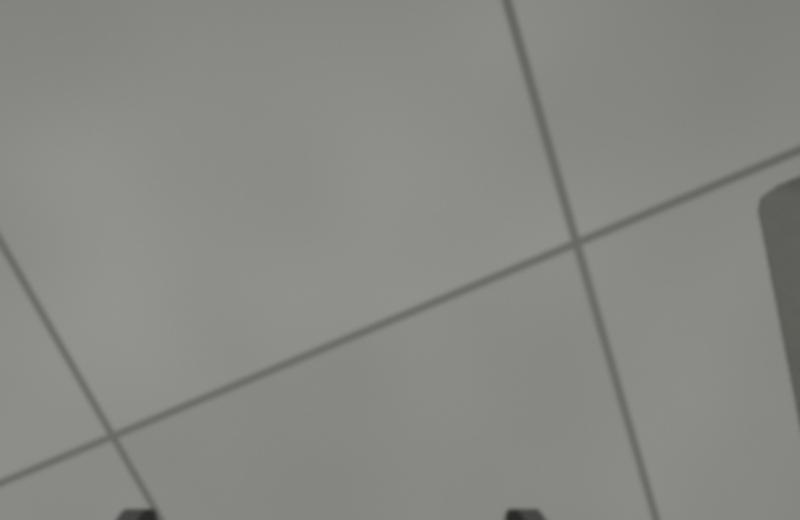

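The call was refused, so nothing moved. Rows probably need every field, so I'm adding grip.

Call:
send_rows:
  series:
    - {"grip": 1, "x": 0, "y": 0, "z": -50, "yaw": 0.1}
    - {"grip": 1, "x": -20, "y": 30, "z": -100, "yaw": 0.2}
    - {"grip": 1, "x": -374, "y": 523, "z": -169, "yaw": 1.169}
    - {"grip": 1, "x": -374, "y": 523, "z": -169, "yaw": 1.169}
    - {"grip": 1, "x": -374, "y": 523, "z": -169, "yaw": 1.169}
    - {"grip": 1, "x": -374, "y": 523, "z": -169, "yaw": 1.169}
    - {"grip": 1, "x": -374, "y": 523, "z": -169, "yaw": 1.169}
    - {"grip": 1, "x": -374, "y": 523, "z": -169, "yaw": 1.169}
    - {"grip": 1, "x": -374, "y": 523, "z": -169, "yaw": 1.169}
    - {"grip": 1, "x": -374, "y": 523, "z": -169, "yaw": 1.169}
    - {"grip": 1, "x": -374, "y": 523, "z": -169, "yaw": 1.169}
    - {"grip": 1, "x": -374, "y": 523, "z": -169, "yaw": 1.169}
    - {"grip": 1, "x": -374, "y": 523, "z": -169, "yaw": 1.169}
    - {"grip": 1, "x": -374, "y": 523, "z": -169, "yaw": 1.169}
    - {"grip": 1, "x": -374, "y": 523, "z": -169, "yaw": 1.169}
    - {"grip": 1, "x": -374, "y": 523, "z": -169, "yaw": 1.169}
    - {"grip": 1, "x": -374, "y": 523, "z": -169, "yaw": 1.169}
    - {"grip": 1, "x": -374, "y": 523, "z": -169, "yaw": 1.169}
  force: 30

```text
t: 2.15
tcp_pos: [0.5591, -0.0182, 0.4002]
orientation: [-0.0, 1.0, 0.001, -0.0]
contact_force: [-0.4, -0.3, -0.2]
opening: 1.001
```

```bash
python3 - <<'E'
from h import *
print(toolax());d=grab('wrist','w1');cv2.imwrite('pics/w1c.png',cv2.resize(d['frame'][0:260,150:550,::-1],None,fx=2,fy=2,interpolation=cv2.INTER_CUBIC))
E
```

```text
(array([[ 1.    ,  0.0014, -0.0009],
       [ 0.0014, -1.    ,  0.0008],
       [-0.0009, -0.0008, -1.    ]]), array([ 0.5591, -0.0182,  0.4002]))
```

View pics/w1c.png

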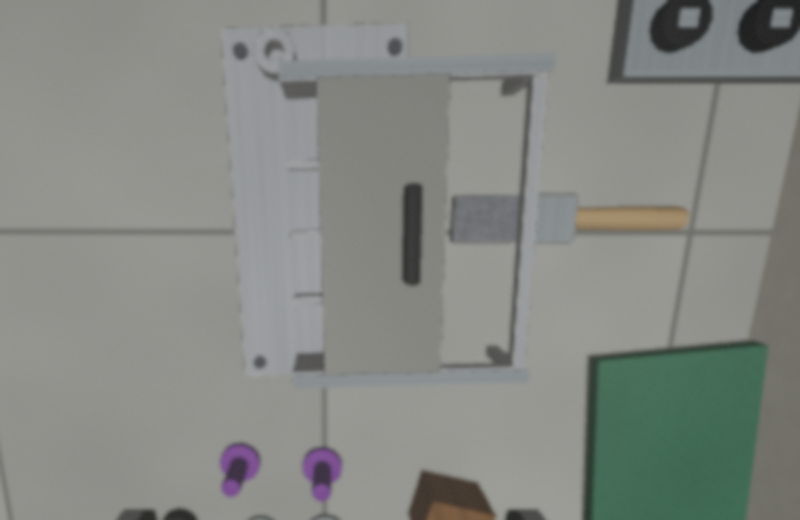

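```bash
cat >> h.py <<'E'
def fit(M,W):
    M=np.array(M,float);W=np.array(W,float)
    mc=M.mean(0);wc=W.mean(0);H=(M-mc).T@(W-wc)
    th=np.arctan2(H[0,1]-H[1,0],H[0,0]+H[1,1]);R=np.array([[np.cos(th),-np.sin(th)],[np.sin(th),np.cos(th)]]);o=wc-R@mc
    return o,th,((M@R.T+o)-W)*1000
E
python3 - <<'E'
from h import *
d=grab('wrist');f=lambda u,v:(u/2+150,v/2)
L=[((276,49),.044,(-41,133)),((222,31),.012,(-85,157)),((245,377),.012,(-85,-127)),((406,25),.012,(63,157)),((550,57),.094,None),((528,379),.094,None),((281,63),.094,None),((292,384),.094,None)]
P=[onz(d,*f(*a),z) for a,z,_ in L];print(np.array(P))
o,th,r=fit([np.array(l[2])/1000 for l in L[:4]],[p[:2] for p in P[:4]]);print(o,th,r)
R=np.array([[np.cos(th),-np.sin(th)],[np.sin(th),np.cos(th)]])
for p in P[4:]: print('rail',R.T@(p[:2]-o)*1000)
for a in [(413,184),(410,285),(403,184),(421,184),(402,284),(421,284)]: q=onz(d,*f(*a),.111); print('handle',q,R.T@(q[:2]-o)*1000)
for a in [(318,76),(324,374),(450,74),(440,374)]: print('cover',R.T@(onz(d,*f(*a),.089)[:2]-o)*1000)
E
```

```text
[[ 0.5176  0.1751  0.044 ]
 [ 0.4728  0.1948  0.012 ]
 [ 0.479  -0.0871  0.012 ]
 [ 0.6172  0.1991  0.012 ]
 [ 0.7056  0.1591  0.094 ]
 [ 0.7143 -0.0654  0.094 ]
 [ 0.5248  0.1553  0.094 ]
 [ 0.5283 -0.0699  0.094 ]]
[0.5607 0.0414] 0.025773409417327274 [[-1.2728 -1.7237]
 [-1.1449  1.4262]
 [-0.0303 -0.5682]
 [ 2.4479  0.8656]]
rail [147.879  113.9276]
rail [ 150.8285 -110.7503]
rail [-32.926  114.7348]
rail [ -35.3014 -110.497 ]
handle [0.615  0.0782 0.111 ] [55.2354 35.3299]
handle [0.6159 0.0097 0.111 ] [ 54.391 -33.197]
handle [0.6081 0.0782 0.111 ] [48.3736 35.4942]
handle [0.6205 0.0782 0.111 ] [60.7246 35.1984]
handle [0.6101 0.0104 0.111 ] [ 48.6077 -32.3465]
handle [0.6238 0.0104 0.111 ] [ 62.3126 -32.6712]
cover [ -8.3065 107.2985]
cover [  -9.8767 -104.2666]
cover [ 82.0828 106.3423]
cover [  82.3167 -106.4266]
```

```bash
python3 - <<'E'
from h import *
go(.6155,.045,.16,.025);go(.6155,.045,.095,.025)
E
```

```text
go: shift mm [ 56.5 -62.9 240.5] yaw -0.023 rows>= 5.1  q6 target~ 0.05
go: shift mm [ 56.5 -62.8 305.5] yaw -0.023 rows>= 6.3  q6 target~ 0.05
```

Call:
send_rows:
  series:
    - {"grip": 0.6, "x": 56.5, "y": -63, "z": 0, "yaw": -0.023}
    - {"grip": 0.6, "x": 56.5, "y": -63, "z": 50, "yaw": -0.023}
    - {"grip": 0.6, "x": 56.5, "y": -63, "z": 100, "yaw": -0.023}
    - {"grip": 0.6, "x": 56.5, "y": -63, "z": 150, "yaw": -0.023}
    - {"grip": 0.6, "x": 56.5, "y": -63, "z": 200, "yaw": -0.023}
    - {"grip": 0.6, "x": 56.5, "y": -63, "z": 240, "yaw": -0.023}
    - {"grip": 0.6, "x": 56.5, "y": -63, "z": 280, "yaw": -0.023}
    - {"grip": 0.6, "x": 56.5, "y": -63, "z": 300, "yaw": -0.023}
    - {"grip": 0.6, "x": 56.5, "y": -63, "z": 303, "yaw": -0.023}
    - {"grip": 0.6, "x": 56.5, "y": -63, "z": 303, "yaw": -0.023}
    - {"grip": 0, "x": 56.5, "y": -63, "z": 303, "yaw": -0.023}
    - {"grip": 0, "x": 56.5, "y": -63, "z": 303, "yaw": -0.023}
    - {"grip": 0, "x": 56.5, "y": -63, "z": 303, "yaw": -0.023}
    - {"grip": 0, "x": 56.5, "y": -63, "z": 303, "yaw": -0.023}
    - {"grip": 0, "x": 56.5, "y": -63, "z": 303, "yaw": -0.023}
    - {"grip": 0, "x": 56.5, "y": -63, "z": 303, "yaw": -0.023}
  force: 20

```text
t: 3.85
tcp_pos: [0.6177, 0.0436, 0.0992]
orientation: [-0.0, 1.0, 0.011, 0.002]
contact_force: [-1.1, 2.0, 6.6]
opening: 0.13
```

Call:
send_rows:
  series:
    - {"grip": 0, "x": 0, "y": 0, "z": -2, "yaw": 0}
    - {"grip": 0, "x": 15, "y": 0, "z": -2, "yaw": 0}
    - {"grip": 0, "x": 30, "y": 0, "z": -2, "yaw": 0}
    - {"grip": 0, "x": 45, "y": 0, "z": -2, "yaw": 0}
    - {"grip": 0, "x": 55, "y": 0, "z": -2, "yaw": 0}
    - {"grip": 0, "x": 60, "y": 0, "z": -2, "yaw": 0}
    - {"grip": 0, "x": 62, "y": 0, "z": -2, "yaw": 0}
    - {"grip": 0, "x": 62, "y": 0, "z": -2, "yaw": 0}

```text
t: 4.65
tcp_pos: [0.6787, 0.0451, 0.0993]
orientation: [-0.0, 1.0, 0.011, 0.0]
contact_force: [0.9, 2.2, -0.7]
opening: 0.133
```

```bash
python3 - <<'E'
from h import *
print(toolax());S=grab('side','s1');cv2.imwrite('pics/s1c.png',cv2.resize(S['frame'][150:300,210:380,::-1],None,fx=4,fy=4,interpolation=cv2.INTER_CUBIC))
E
```

```text
(array([[ 0.9997,  0.023 ,  0.0006],
       [ 0.023 , -0.9997,  0.0003],
       [ 0.0006, -0.0003, -1.    ]]), array([0.6787, 0.0451, 0.0993]))
```

View pics/s1c.png

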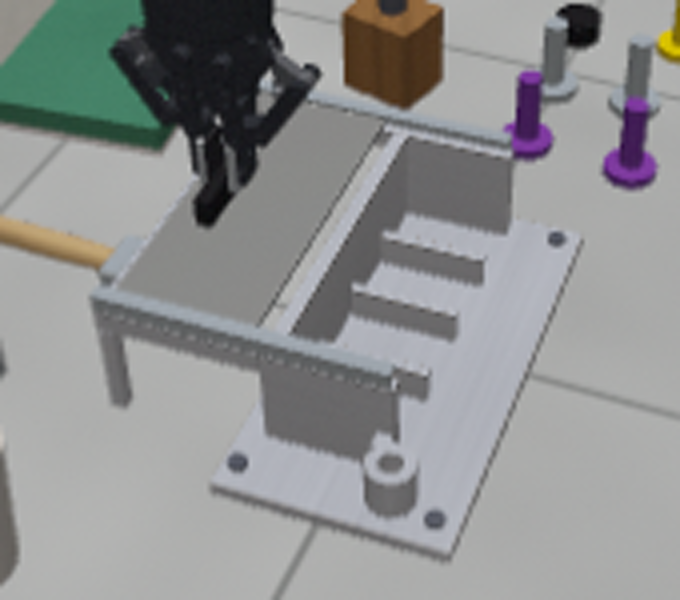

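```bash
python3 - <<'E'
from h import *
go(.39,.34,.3,-1.06)
E
```

```text
go: shift mm [-281.7 -301.5 -200.9] yaw 1.083 rows>= 9.2  q6 target~ 1.78
```

Call:
send_rows:
  series:
    - {"grip": 0.6, "x": 0, "y": 0, "z": 0, "yaw": 0}
    - {"grip": 0.6, "x": 0, "y": 0, "z": 0, "yaw": 0}
    - {"grip": 0.6, "x": 0, "y": 0, "z": -50, "yaw": 0}
    - {"grip": 0.6, "x": 0, "y": 0, "z": -100, "yaw": 0}
    - {"grip": 0.9, "x": -282, "y": -301, "z": -201, "yaw": 1.083}
    - {"grip": 0.9, "x": -282, "y": -301, "z": -201, "yaw": 1.083}
    - {"grip": 0.9, "x": -282, "y": -301, "z": -201, "yaw": 1.083}
    - {"grip": 0.9, "x": -282, "y": -301, "z": -201, "yaw": 1.083}
    - {"grip": 0.9, "x": -282, "y": -301, "z": -201, "yaw": 1.083}
    - {"grip": 0.9, "x": -282, "y": -301, "z": -201, "yaw": 1.083}
    - {"grip": 0.9, "x": -282, "y": -301, "z": -201, "yaw": 1.083}
    - {"grip": 0.9, "x": -282, "y": -301, "z": -201, "yaw": 1.083}
    - {"grip": 0.9, "x": -282, "y": -301, "z": -201, "yaw": 1.083}
    - {"grip": 0.9, "x": -282, "y": -301, "z": -201, "yaw": 1.083}
    - {"grip": 0.9, "x": -282, "y": -301, "z": -201, "yaw": 1.083}
    - {"grip": 0.9, "x": -282, "y": -301, "z": -201, "yaw": 1.083}
    - {"grip": 0.9, "x": -282, "y": -301, "z": -201, "yaw": 1.083}

```text
t: 6.4
tcp_pos: [0.3904, 0.3382, 0.2998]
orientation: [0.001, 0.862, -0.506, 0.0]
contact_force: [-0.2, -0.3, -0.5]
opening: 0.903
```

```bash
python3 - <<'E'
from h import *
print(toolax());d=grab('wrist','w2');cv2.imwrite('pics/w2c.png',cv2.resize(d['frame'][0:280,170:470,::-1],None,fx=2.1,fy=2.1,interpolation=cv2.INTER_CUBIC))
S=grab('side','s2')
E
```

```text
(array([[ 0.4873, -0.8733, -0.0004],
       [-0.8733, -0.4873, -0.001 ],
       [ 0.0007,  0.0009, -1.    ]]), array([0.3904, 0.3382, 0.2998]))
```

View pics/w2c.png

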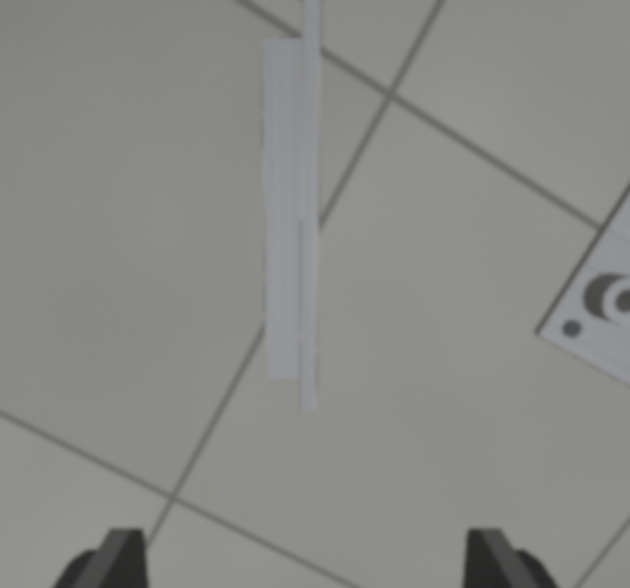

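View pics/s2.png

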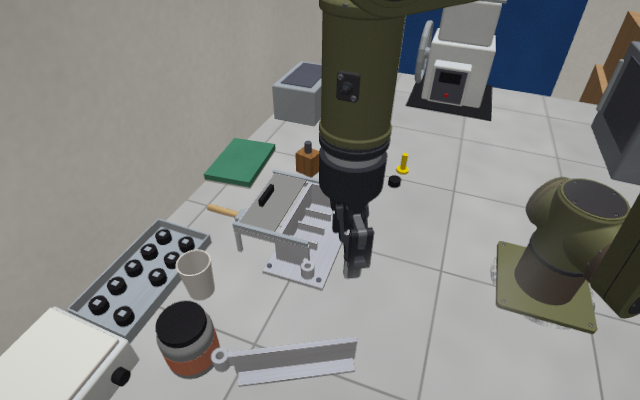

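```bash
python3 - <<'E'
from h import *
d=grab('wrist');im=d['frame'].astype(int)
for v in (10,40,80,100,120,150,170,190,194,196):
    print(v,im[v,305:330].sum(1)//3)
f=lambda u,v:(u/2.1+170,v/2.1)
for a in [(302,409),(317,409),(302.5,220),(319,220),(303,60),(321,60)]: print(a,onz(d,*f(*a),.068))
for a in [(265,377),(298,377),(262,38)]: print('fl',onz(d,*f(*a),.008))
S=grab('side');k=lambda u,v:(u/4.5+200,v/4.5+330)
E
```

```text
10 [120 126 131 134 135 135 136 134 131 132 137 139 140 140 140 141 139 135
 132 135 136 136 136 137 137]
40 [143 143 142 142 140 140 140 138 136 136 140 142 142 143 143 145 145 141
 136 134 134 135 135 134 135]
80 [145 146 146 146 145 144 144 144 143 144 145 145 144 147 148 148 143 139
 139 140 140 140 140 140 141]
100 [147 148 149 149 148 146 146 148 147 147 147 147 147 150 151 150 143 136
 130 121 112 111 119 130 139]
120 [149 150 150 150 149 148 148 149 151 151 149 148 149 151 153 152 149 145
 143 143 143 144 143 143 143]
150 [149 150 150 150 148 148 145 139 139 144 147 147 148 150 150 148 144 142
 142 141 142 141 142 142 142]
170 [148 148 149 148 148 148 145 140 140 145 146 146 146 148 147 141 139 141
 143 143 142 143 142 143 143]
190 [141 141 141 141 141 141 140 138 141 145 146 146 146 146 143 136 134 138
 141 141 141 141 142 142 141]
194 [141 141 140 140 140 140 138 138 140 145 145 144 145 146 143 137 135 138
 141 140 141 141 141 142 142]
196 [140 141 140 141 140 140 140 140 140 141 141 141 141 141 141 140 140 140
 141 140 141 141 141 141 141]
(302, 409) [0.3585 0.3233 0.068 ]
(317, 409) [0.3631 0.3151 0.068 ]
(302.5, 220) [0.4576 0.3782 0.068 ]
(319, 220) [0.4623 0.3699 0.068 ]
(303, 60) [0.5287 0.4174 0.068 ]
(321, 60) [0.5334 0.4091 0.068 ]
fl [0.3505 0.3496 0.008 ]
fl [0.3621 0.3289 0.008 ]
fl [0.5381 0.4516 0.008 ]
```

```bash
python3 - <<'E'
from h import *
go(.4595,.374,.13,-1.066);go(.4595,.374,.036,-1.066)
E
```

```text
go: shift mm [  2.9 -77.8 169.9] yaw 0.0045 rows>= 3.7  q6 target~ 1.75
go: shift mm [  2.9 -77.9 263.9] yaw 0.0045 rows>= 5.5  q6 target~ 1.75
```

Call:
send_rows:
  series:
    - {"grip": 0.9, "x": 3, "y": -40, "z": 40, "yaw": 0.005}
    - {"grip": 0.9, "x": 3, "y": -78, "z": 80, "yaw": 0.005}
    - {"grip": 0.7, "x": 3, "y": -78, "z": 130, "yaw": 0.005}
    - {"grip": 0.7, "x": 3, "y": -78, "z": 170, "yaw": 0.005}
    - {"grip": 0.7, "x": 3, "y": -78, "z": 210, "yaw": 0.005}
    - {"grip": 0.7, "x": 3, "y": -78, "z": 245, "yaw": 0.005}
    - {"grip": 0.7, "x": 3, "y": -78, "z": 264, "yaw": 0.005}
    - {"grip": 0.7, "x": 3, "y": -78, "z": 264, "yaw": 0.005}
    - {"grip": 0.7, "x": 3, "y": -78, "z": 264, "yaw": 0.005}
    - {"grip": 0, "x": 3, "y": -78, "z": 264, "yaw": 0.005}
    - {"grip": 0, "x": 3, "y": -78, "z": 264, "yaw": 0.005}
    - {"grip": 0, "x": 3, "y": -78, "z": 264, "yaw": 0.005}
    - {"grip": 0, "x": 3, "y": -78, "z": 264, "yaw": 0.005}
    - {"grip": 0, "x": 3, "y": -78, "z": 264, "yaw": 0.005}
    - {"grip": 0, "x": 3, "y": -78, "z": 264, "yaw": 0.005}
    - {"grip": 0, "x": 3, "y": -78, "z": 264, "yaw": 0.005}
  force: 50

```text
t: 8.2
tcp_pos: [0.4598, 0.3752, 0.0375]
orientation: [-0.001, 0.862, -0.508, 0.0]
contact_force: [-0.7, -1.0, 7.0]
opening: 0.108
```

```bash
python3 - <<'E'
from h import *
print(toolax());d=grab('wrist','w3')
S=grab('side','s3')
E
```

```text
(array([[ 0.4846, -0.8747,  0.0017],
       [-0.8747, -0.4846,  0.0011],
       [-0.0001, -0.002 , -1.    ]]), array([0.4598, 0.3752, 0.0375]))
```

View pics/w3.png

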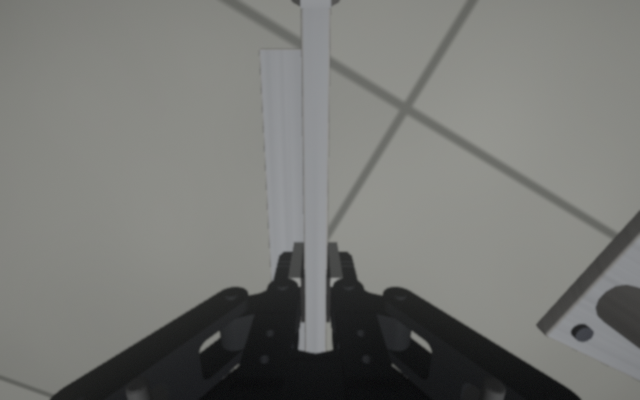

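View pics/s3.png

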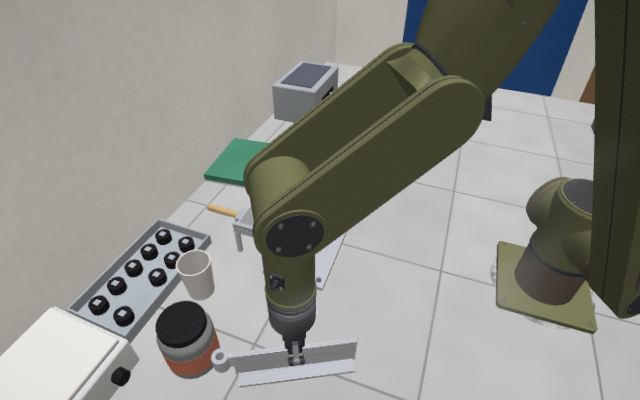

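Call:
send_rows:
  series:
    - {"grip": 0, "x": 0, "y": 0, "z": -10, "yaw": 0}
    - {"grip": 0, "x": 0, "y": 0, "z": -30, "yaw": 0}
    - {"grip": 0, "x": 0, "y": 0, "z": -60, "yaw": 0}
    - {"grip": 0, "x": 0, "y": 0, "z": -95, "yaw": 0}
    - {"grip": 0, "x": 0, "y": 0, "z": -130, "yaw": 0}
    - {"grip": 0, "x": 0, "y": 0, "z": -155, "yaw": 0}
    - {"grip": 0, "x": 0, "y": 0, "z": -165, "yaw": 0}
    - {"grip": 0, "x": 0, "y": 0, "z": -165, "yaw": 0}
    - {"grip": 0, "x": 0, "y": 0, "z": -165, "yaw": 0}

```text
t: 9.2
tcp_pos: [0.458, 0.3741, 0.1998]
orientation: [0.001, 0.862, -0.508, -0.001]
contact_force: [-1.1, -0.7, -3.9]
opening: 0.104
```

```bash
python3 - <<'E'
from h import *
print(toolax()[1]);go(.5147,.0422,.204,.025)
S=grab('side','s4')
E
```

```text
[0.458  0.3741 0.1998]
go: shift mm [317.8 111.3  -3.8] yaw -1.09 rows>= 7.3  q6 target~ 0.06
```

View pics/s4.png

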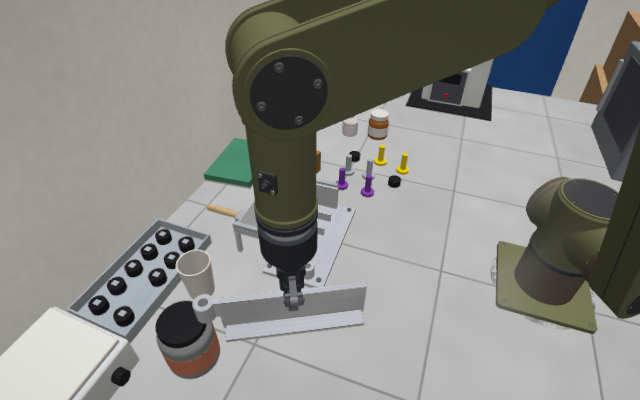

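Call:
send_rows:
  series:
    - {"grip": 0, "x": 20, "y": 7, "z": 0, "yaw": -0.06}
    - {"grip": 0, "x": 55, "y": 20, "z": 0, "yaw": -0.18}
    - {"grip": 0, "x": 95, "y": 34, "z": 0, "yaw": -0.32}
    - {"grip": 0, "x": 135, "y": 48, "z": 0, "yaw": -0.46}
    - {"grip": 0, "x": 175, "y": 62, "z": 0, "yaw": -0.6}
    - {"grip": 0, "x": 215, "y": 76, "z": 0, "yaw": -0.74}
    - {"grip": 0, "x": 255, "y": 90, "z": 0, "yaw": -0.87}
    - {"grip": 0, "x": 290, "y": 102, "z": 0, "yaw": -1.0}
    - {"grip": 0, "x": 310, "y": 109, "z": 0, "yaw": -1.06}
    - {"grip": 0, "x": 318, "y": 111, "z": 0, "yaw": -1.09}
    - {"grip": 0, "x": 318, "y": 111, "z": 0, "yaw": -1.09}
    - {"grip": 0, "x": 318, "y": 111, "z": 0, "yaw": -1.09}
    - {"grip": 0, "x": 318, "y": 111, "z": 0, "yaw": -1.09}
    - {"grip": 0, "x": 318, "y": 111, "z": 0, "yaw": -1.09}

```text
t: 10.65
tcp_pos: [0.5157, 0.0437, 0.2009]
orientation: [-0.0, 1.0, 0.013, -0.0]
contact_force: [-1.0, 0.2, -4.1]
opening: 0.111
```

```bash
python3 - <<'E'
from h import *
print(toolax());go(.5147,.0422,.07,.025)
S=grab('side','s5');cv2.imwrite('pics/s5c.png',cv2.resize(S['frame'][150:330,210:400,::-1],None,fx=3.5,fy=3.3,interpolation=cv2.INTER_CUBIC))
E
```

```text
(array([[ 0.9997,  0.0259, -0.0008],
       [ 0.0259, -0.9997,  0.0002],
       [-0.0008, -0.0002, -1.    ]]), array([0.5157, 0.0437, 0.2009]))
go: shift mm [ -0.9   1.5 130.9] yaw 0.0009 rows>= 2.6  q6 target~ 0.06
```

View pics/s5c.png

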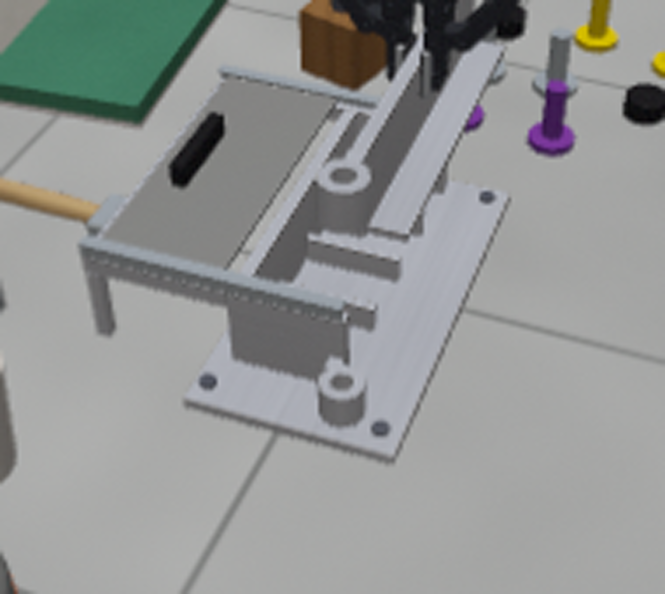

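```bash
python3 - <<'E'
from h import *
S=grab('side')
a=onz(S,343/3.5+210,176/3.3+150,.2314);b=onz(S,342/3.5+210,382/3.3+150,.044);print(a,b,a-b)
E
```

```text
[0.5087 0.1811 0.2314] [0.5124 0.1782 0.044 ] [-0.0036  0.0029  0.1874]
```

Call:
send_rows:
  series:
    - {"grip": 0, "x": 0, "y": 2, "z": 15, "yaw": 0}
    - {"grip": 0, "x": 0, "y": 2, "z": 45, "yaw": 0}
    - {"grip": 0, "x": 0, "y": 2, "z": 80, "yaw": 0}
    - {"grip": 0, "x": 0, "y": 2, "z": 110, "yaw": 0}
    - {"grip": 0, "x": 0, "y": 2, "z": 130, "yaw": 0}
    - {"grip": 0, "x": 0, "y": 2, "z": 138, "yaw": 0}
    - {"grip": 0, "x": 0, "y": 2, "z": 140, "yaw": 0}
    - {"grip": 0, "x": 0, "y": 2, "z": 140, "yaw": 0}
    - {"grip": 0, "x": 0, "y": 2, "z": 140, "yaw": 0}

```text
t: 11.65
tcp_pos: [0.5174, 0.041, 0.0625]
orientation: [0.0, 1.0, 0.013, 0.001]
contact_force: [-0.6, 0.0, -3.4]
opening: 0.105
```

```bash
python3 - <<'E'
from h import *
print(toolax()[1])
S=grab('side','s6');cv2.imwrite('pics/s6c.png',cv2.resize(S['frame'][180:310,230:380,::-1],None,fx=4.5,fy=4.5,interpolation=cv2.INTER_CUBIC))
E
```

```text
[0.5174 0.041  0.0625]
```

View pics/s6c.png

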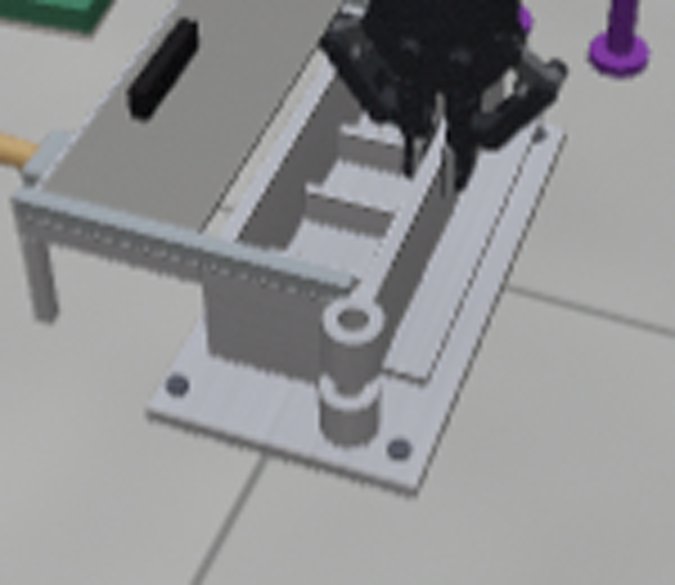

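```bash
python3 - <<'E'
from h import *
S=grab('side')
a=onz(S,353/4.5+230,319/4.5+180,.093);b=onz(S,307.7,265.8,.044);print(a,b,a-b)
E
```

```text
[0.5105 0.1773 0.093 ] [0.5123 0.1783 0.044 ] [-0.0018 -0.001   0.049 ]
```

Call:
send_rows:
  series:
    - {"grip": 0, "x": 0, "y": -1, "z": 5, "yaw": 0}
    - {"grip": 0, "x": 0, "y": -1, "z": 9, "yaw": 0}
    - {"grip": 0, "x": 0, "y": -1, "z": 12, "yaw": 0}
    - {"grip": 0, "x": 0, "y": -1, "z": 13, "yaw": 0}
    - {"grip": 0, "x": 0, "y": -1, "z": 13, "yaw": 0}

```text
t: 12.25
tcp_pos: [0.516, 0.0419, 0.0495]
orientation: [-0.0, 1.0, 0.012, 0.0]
contact_force: [-3.4, 0.7, 8.6]
opening: 0.111
```

Call:
send_rows:
  series:
    - {"grip": 0, "x": 1, "y": 0, "z": -1, "yaw": 0}
    - {"grip": 0, "x": 2, "y": 0, "z": -1, "yaw": 0}
    - {"grip": 0, "x": 3, "y": 0, "z": -1, "yaw": 0}
    - {"grip": 0, "x": 4, "y": 0, "z": -1, "yaw": 0}
    - {"grip": 0, "x": 4, "y": 0, "z": -1, "yaw": 0}

```text
t: 12.75
tcp_pos: [0.5178, 0.042, 0.0495]
orientation: [0.0, 1.0, 0.013, -0.002]
contact_force: [-6.9, -0.7, 8.8]
opening: 0.104
```

```bash
python3 - <<'E'
from h import *
print(toolax()[1])
S=grab('side','s7');cv2.imwrite('pics/s7c.png',cv2.resize(S['frame'][180:310,230:380,::-1],None,fx=4.5,fy=4.5,interpolation=cv2.INTER_CUBIC))
E
```

```text
[0.5178 0.042  0.0495]
```

View pics/s7c.png

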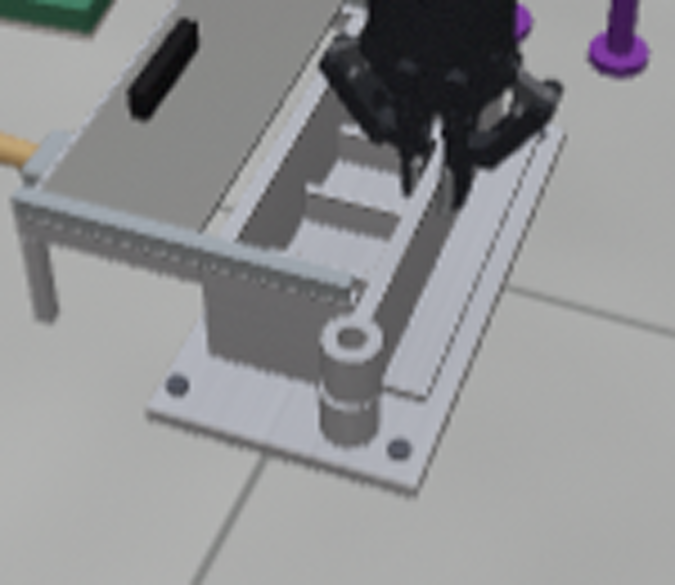

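```bash
python3 - <<'E'
from h import *
S=grab('side')
a=onz(S,352/4.5+230,338/4.5+180,.080);b=onz(S,307.7,265.8,.044);print(a,b,a-b)
E
```

```text
[0.5109 0.178  0.08  ] [0.5123 0.1783 0.044 ] [-0.0015 -0.0003  0.036 ]
```

Call:
send_rows:
  series:
    - {"grip": 0, "x": 1, "y": 0, "z": -2, "yaw": 0}
    - {"grip": 0, "x": 2, "y": 0, "z": -2, "yaw": 0}
    - {"grip": 0, "x": 3, "y": 0, "z": -2, "yaw": 0}
    - {"grip": 0, "x": 3, "y": 0, "z": -2, "yaw": 0}

```text
t: 13.25
tcp_pos: [0.5193, 0.042, 0.0501]
orientation: [0.0, 1.0, 0.013, -0.004]
contact_force: [-7.0, -0.3, -0.6]
opening: 0.111
```

Call:
send_rows:
  series:
    - {"grip": 0, "x": -1, "y": 0, "z": 1, "yaw": 0}
    - {"grip": 0, "x": -1, "y": 0, "z": 1, "yaw": 0}
    - {"grip": 0.5, "x": -1, "y": 0, "z": 1, "yaw": 0}
    - {"grip": 0.5, "x": -1, "y": 0, "z": 1, "yaw": 0}
    - {"grip": 0.5, "x": -1, "y": 0, "z": 1, "yaw": 0}
    - {"grip": 0.5, "x": -1, "y": 0, "z": 1, "yaw": 0}
    - {"grip": 0.5, "x": -1, "y": 0, "z": -20, "yaw": 0}
    - {"grip": 0.5, "x": -1, "y": 0, "z": -50, "yaw": 0}
    - {"grip": 0.5, "x": -1, "y": 0, "z": -100, "yaw": 0}
    - {"grip": 0.5, "x": -1, "y": 0, "z": -150, "yaw": 0}
    - {"grip": 0.5, "x": -1, "y": 0, "z": -150, "yaw": 0}

```text
t: 14.35
tcp_pos: [0.5277, 0.0421, 0.2087]
orientation: [0.0, 1.0, 0.013, 0.008]
contact_force: [1.1, 0.0, 0.8]
opening: 0.497
```

```bash
python3 - <<'E'
from h import *
print(toolax()[1]);go(.51,.09,.27,.025)
E
```

```text
[0.5277 0.0421 0.2087]
go: shift mm [-15.5 -48.3 -61.5] yaw 0.0001 rows>= 1.6  q6 target~ 0.15
```

Call:
send_rows:
  series:
    - {"grip": 0.5, "x": -8, "y": -28, "z": -20, "yaw": 0}
    - {"grip": 0.5, "x": -8, "y": -48, "z": -20, "yaw": 0}
    - {"grip": 0.5, "x": -8, "y": -48, "z": -20, "yaw": 0}
    - {"grip": 0.5, "x": -8, "y": -48, "z": -20, "yaw": 0}
    - {"grip": 0.5, "x": -8, "y": -48, "z": -20, "yaw": 0}

```text
t: 14.85
tcp_pos: [0.5126, 0.0892, 0.2206]
orientation: [0.0, 1.0, 0.012, -0.001]
contact_force: [-0.2, -0.2, 0.1]
opening: 0.497
```

```bash
python3 - <<'E'
from h import *
print(toolax()[1]);d=grab('wrist','w8')
cv2.imwrite('pics/w8c.png',cv2.resize(d['frame'][0:260,200:440,::-1],None,fx=2.3,fy=2.3,interpolation=cv2.INTER_CUBIC))
E
```

```text
[0.5126 0.0892 0.2206]
```

View pics/w8c.png

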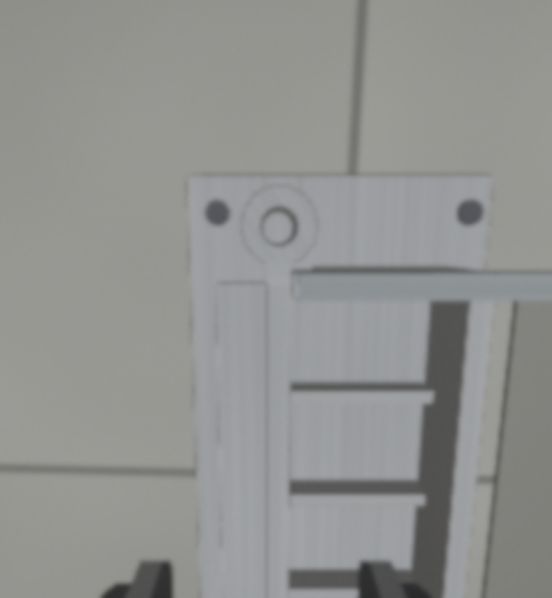

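```bash
python3 - <<'E'
from h import *
d=grab('wrist')
cv2.imwrite('pics/w8d.png',cv2.resize(d['frame'][70:130,280:370,::-1],None,fx=8,fy=8,interpolation=cv2.INTER_CUBIC))
c=(278/2.3+200,226/2.3);p=onz(d,*c,.08);print(p)
for dz in (.08,.046,.044,.012): print(dz,(proj(d,[p[0],p[1],dz])-[280,70])*8)
E
```

```text
[0.5152 0.1739 0.08  ]
0.08 [326.9565 226.087 ]
0.046 [322.4086 231.8349]
0.044 [322.1715 232.1345]
0.012 [318.7476 236.4618]
```

View pics/w8d.png

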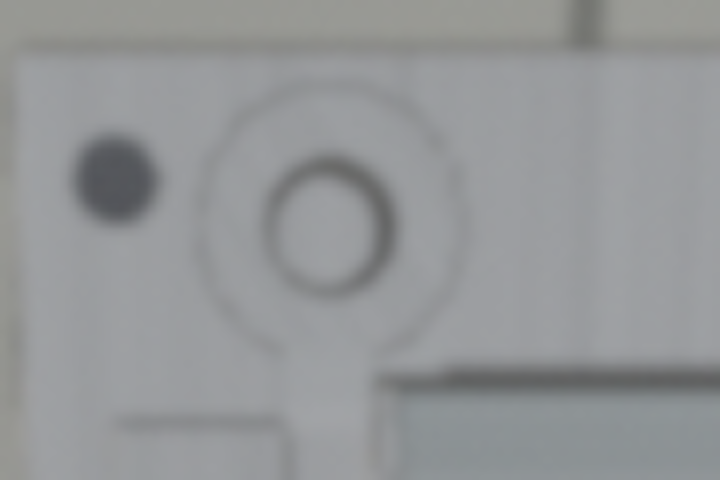

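```bash
python3 - <<'E'
from h import *
go(.6,-.30,.28,.025)
E
```

```text
go: shift mm [ 77.7 391.1 -59.2] yaw -0.0007 rows>= 8.1  q6 target~ -0.49
```

Call:
send_rows:
  series:
    - {"grip": 0.6, "x": 10, "y": 20, "z": -50, "yaw": 0}
    - {"grip": 0.6, "x": 20, "y": 60, "z": -60, "yaw": 0}
    - {"grip": 0.6, "x": 30, "y": 110, "z": -60, "yaw": 0}
    - {"grip": 0.6, "x": 40, "y": 160, "z": -60, "yaw": 0}
    - {"grip": 0.6, "x": 50, "y": 210, "z": -60, "yaw": 0}
    - {"grip": 0.6, "x": 60, "y": 260, "z": -60, "yaw": 0}
    - {"grip": 0.6, "x": 68, "y": 310, "z": -60, "yaw": 0}
    - {"grip": 0.6, "x": 75, "y": 360, "z": -60, "yaw": 0}
    - {"grip": 0.6, "x": 78, "y": 391, "z": -60, "yaw": 0}
    - {"grip": 0.6, "x": 78, "y": 391, "z": -60, "yaw": 0}
    - {"grip": 0.6, "x": 78, "y": 391, "z": -60, "yaw": 0}
    - {"grip": 0.6, "x": 78, "y": 391, "z": -60, "yaw": 0}
    - {"grip": 0.6, "x": 78, "y": 391, "z": -60, "yaw": 0}

```text
t: 16.25
tcp_pos: [0.6005, -0.2978, 0.2814]
orientation: [-0.0, 1.0, 0.013, -0.0]
contact_force: [0.7, 0.3, -0.1]
opening: 0.601
```

```bash
python3 - <<'E'
from h import *
print(toolax());d=grab('wrist','w9')
E
```

```text
(array([[ 0.9997,  0.0262, -0.0003],
       [ 0.0262, -0.9997,  0.0005],
       [-0.0003, -0.0005, -1.    ]]), array([ 0.6005, -0.2978,  0.2814]))
```

View pics/w9.png

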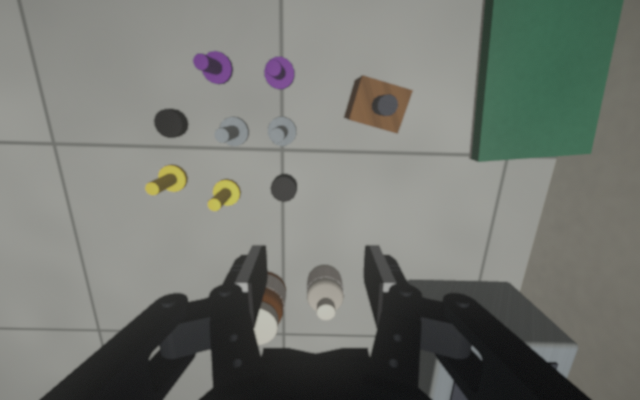

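```bash
python3 - <<'E'
from h import *
d=grab('wrist');hsv=cv2.cvtColor(d['frame'],cv2.COLOR_RGB2HSV)
cv2.imwrite('pics/w9c.png',cv2.resize(d['frame'][60:160,180:430,::-1],None,fx=3.2,fy=4,interpolation=cv2.INTER_CUBIC))
r=d['frame'][70:140,340:420].astype(int);m=((r[:,:,0]-r[:,:,2]<12)&(r.sum(2)<250)).astype(np.uint8)
n,l,s,c=cv2.connectedComponentsWithStats(m)
for i in range(1,n):
    if s[i,4]>50:print(s[i]+[340,70,0,0,0],c[i]+[340,70]);print(onz(d,*(c[i]+[340,70]),.106),onz(d,*(c[i]+[340,70]),.1))
E
```

```text
[373  95  13  20 126] [377.6825 104.8492]
[ 0.662  -0.2169  0.106 ] [ 0.6632 -0.2169  0.1   ]
```

View pics/w9c.png

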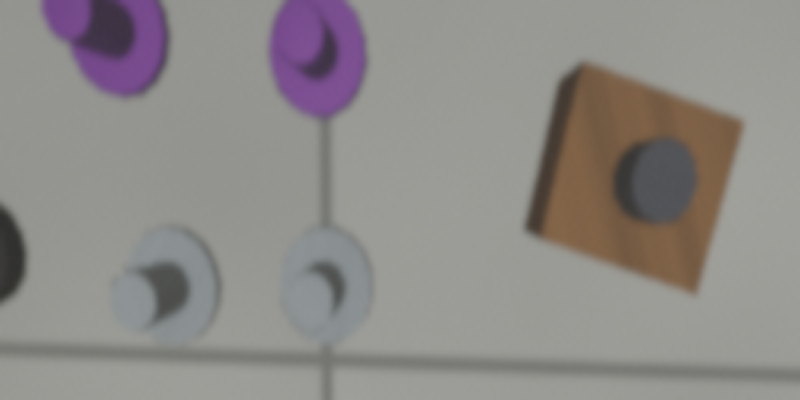

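```bash
python3 - <<'E'
from h import *
d=grab('wrist')
f=lambda u,v:(u/3.2+180,v/4+60)
p=onz(d,*f(664,180),.106);print('pin',p)
print('tap',onz(d,*f(311,302),.064),onz(d,*f(134,300),.064))
print('tap heads',onz(d,*f(327,285),.010),onz(d,*f(170,285),.010))
go(p[0],p[1],.13,.025);go(p[0],p[1],.076,.025)
E
```

```text
pin [ 0.6722 -0.2169  0.106 ]
tap [ 0.5537 -0.2548  0.064 ] [ 0.4876 -0.256   0.064 ]
tap heads [ 0.554  -0.2542  0.01  ] [ 0.4868 -0.2561  0.01  ]
go: shift mm [ 73.5 -79.1 151.8] yaw 0.0015 rows>= 3.7  q6 target~ -0.34
go: shift mm [ 73.5 -79.1 205.8] yaw 0.0015 rows>= 4.6  q6 target~ -0.34
```

Call:
send_rows:
  series:
    - {"grip": 0.7, "x": 40, "y": -40, "z": 0, "yaw": 0}
    - {"grip": 0.7, "x": 73.5, "y": -79, "z": 20, "yaw": 0}
    - {"grip": 0.7, "x": 73.5, "y": -79, "z": 60, "yaw": 0}
    - {"grip": 0.7, "x": 73.5, "y": -79, "z": 100, "yaw": 0}
    - {"grip": 0.7, "x": 73.5, "y": -79, "z": 140, "yaw": 0}
    - {"grip": 0.7, "x": 73.5, "y": -79, "z": 175, "yaw": 0}
    - {"grip": 0.7, "x": 73.5, "y": -79, "z": 198, "yaw": 0}
    - {"grip": 0.7, "x": 73.5, "y": -79, "z": 204, "yaw": 0}
    - {"grip": 0.7, "x": 73.5, "y": -79, "z": 204, "yaw": 0}
    - {"grip": 0.7, "x": 73.5, "y": -79, "z": 204, "yaw": 0}
  force: 50

```text
t: 17.4
tcp_pos: [0.6734, -0.2185, 0.079]
orientation: [0.001, 1.0, 0.013, 0.001]
contact_force: [0.5, -0.7, 1.2]
opening: 0.7
```

```bash
python3 - <<'E'
from h import *
print(toolax());d=grab('wrist','w10');S=grab('side','s10');cv2.imwrite('pics/s10c.png',cv2.resize(S['frame'][90:210,250:400,::-1],None,fx=4,fy=4,interpolation=cv2.INTER_CUBIC))
E
```

```text
(array([[ 0.9997,  0.0254,  0.0027],
       [ 0.0254, -0.9997, -0.0011],
       [ 0.0027,  0.0011, -1.    ]]), array([ 0.6734, -0.2185,  0.079 ]))
```

View pics/w10.png

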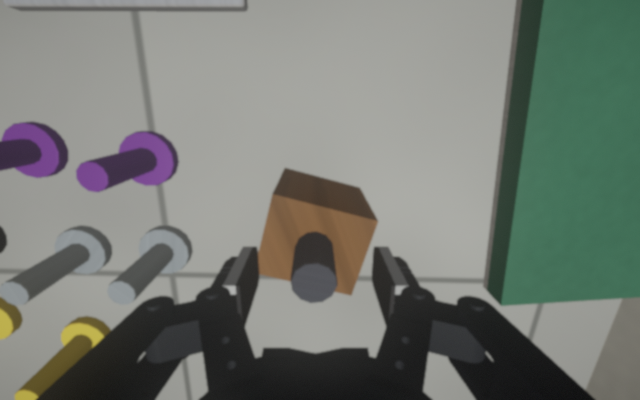

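View pics/s10c.png

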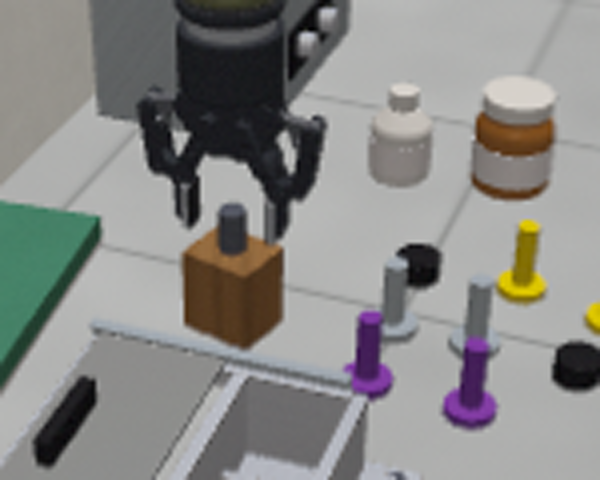

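```bash
python3 - <<'E'
from h import *
T,p=toolax();d=grab('wrist');q=onz(d,314.3,282,.106);print(p,q,T.T@(q-p)*1000)
E
```

```text
[ 0.6737 -0.2188  0.0796] [ 0.6727 -0.2159  0.106 ] [ -0.8177  -2.8335 -26.3764]
```

Call:
send_rows:
  series:
    - {"grip": 0, "x": 0, "y": 0, "z": 1, "yaw": 0}
    - {"grip": 0, "x": 0, "y": 0, "z": 1, "yaw": 0}
    - {"grip": 0, "x": 0, "y": 0, "z": 1, "yaw": 0}
    - {"grip": 0, "x": 0, "y": 0, "z": 1, "yaw": 0}
    - {"grip": 0, "x": 0, "y": 0, "z": 1, "yaw": 0}
    - {"grip": 0, "x": 0, "y": 0, "z": 1, "yaw": 0}
    - {"grip": 0, "x": 0, "y": 0, "z": 1, "yaw": 0}
  force: 60

```text
t: 18.25
tcp_pos: [0.6723, -0.2184, 0.077]
orientation: [0.0, 1.0, 0.013, 0.0]
contact_force: [-0.7, 0.2, 5.2]
opening: 0.238
```

```bash
python3 - <<'E'
from h import *
T,p=toolax();d=grab('wrist','w11');print(p,T)
E
```

```text
[ 0.6723 -0.2184  0.077 ] [[ 0.9997  0.0251  0.0005]
 [ 0.0251 -0.9997 -0.0004]
 [ 0.0005  0.0004 -1.    ]]
```

View pics/w11.png

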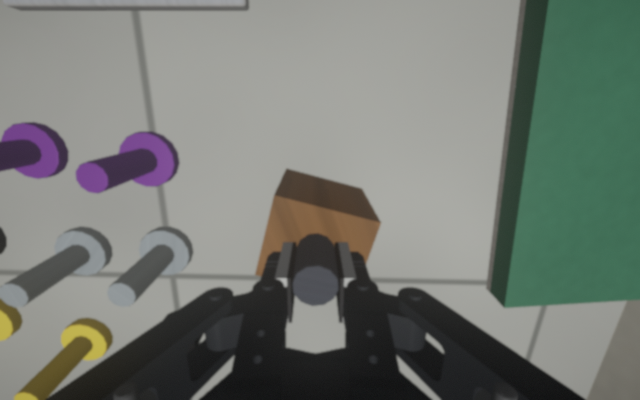

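Call:
send_rows:
  series:
    - {"grip": 0, "x": 0, "y": 0, "z": -20, "yaw": 0}
    - {"grip": 0, "x": 0, "y": 0, "z": -50, "yaw": 0}
    - {"grip": 0, "x": 0, "y": 0, "z": -90, "yaw": 0}
    - {"grip": 0, "x": 0, "y": 0, "z": -130, "yaw": 0}
    - {"grip": 0, "x": -10, "y": -30, "z": -160, "yaw": 0}
    - {"grip": 0, "x": -28, "y": -75, "z": -160, "yaw": 0}
    - {"grip": 0, "x": -46, "y": -120, "z": -160, "yaw": 0}
    - {"grip": 0, "x": -64, "y": -165, "z": -160, "yaw": 0}
    - {"grip": 0, "x": -82, "y": -210, "z": -160, "yaw": 0}
    - {"grip": 0, "x": -100, "y": -255, "z": -160, "yaw": 0}
    - {"grip": 0, "x": -115, "y": -300, "z": -160, "yaw": 0}
    - {"grip": 0, "x": -132, "y": -345, "z": -150, "yaw": 0}
    - {"grip": 0, "x": -142, "y": -380, "z": -130, "yaw": 0}
    - {"grip": 0, "x": -146, "y": -393, "z": -110, "yaw": 0}
    - {"grip": 0, "x": -147, "y": -394, "z": -105, "yaw": 0}
    - {"grip": 0, "x": -147, "y": -394, "z": -105, "yaw": 0}
    - {"grip": 0, "x": -147, "y": -394, "z": -105, "yaw": 0}

```text
t: 20.0
tcp_pos: [0.5163, 0.1711, 0.1817]
orientation: [0.0, 1.0, 0.012, 0.0]
contact_force: [0.4, -0.4, -1.8]
opening: 0.243
```

```bash
python3 - <<'E'
from h import *
T,p=toolax();print(p);go(.5155,.1717,.175,.025)
d=grab('wrist','w12')
S=grab('side','s12');cv2.imwrite('pics/s12c.png',cv2.resize(S['frame'][170:300,230:380,::-1],None,fx=4.5,fy=4.5,interpolation=cv2.INTER_CUBIC))
E
```

```text
[0.5163 0.1711 0.1817]
go: shift mm [-0.8 -0.6  6.7] yaw -0.0008 rows>= 0.1  q6 target~ 0.3
```

View pics/s12c.png

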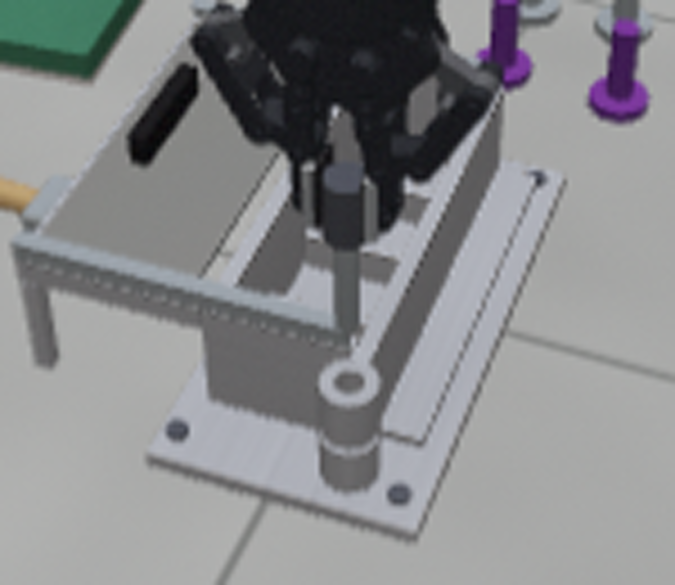

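View pics/w12.png

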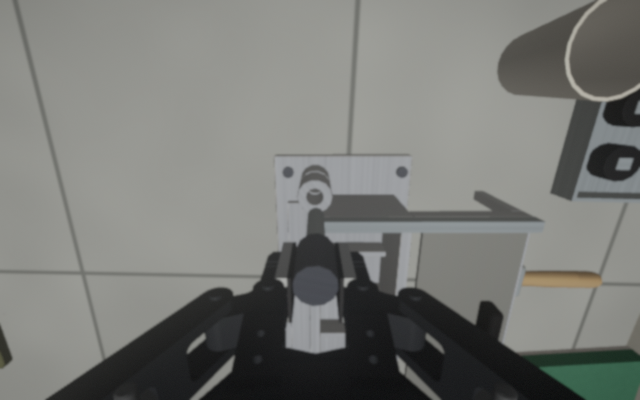

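```bash
python3 - <<'E'
from h import *
T,p=toolax()
d=grab('wrist');S=grab('side')
for n,i,b in (('w13c',d,(280,170)),('s13c',S,(280,230))):
    u,v=b;cv2.imwrite(f'pics/{n}.png',cv2.resize(i['frame'][v:v+50,u:u+70,::-1],None,fx=10,fy=10,interpolation=cv2.INTER_CUBIC))
zt=p[2]-.071;print(zt)
for x,y in ((.5155,.174),): 
  for z in (.08,zt): print('w',(proj(d,[x,y,z])-[280,170])*10,'s',(proj(S,[x,y,z])-[280,230])*10)
E
```

```text
0.11124748781311601
w [340.8741 270.5851] s [269.4857 232.227 ]
w [340.2083 391.6035] s [267.915  133.5761]
```

View pics/w13c.png

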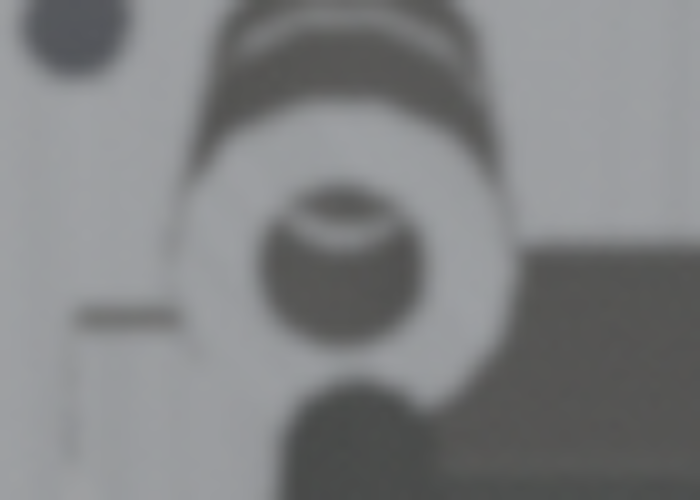

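View pics/s13c.png

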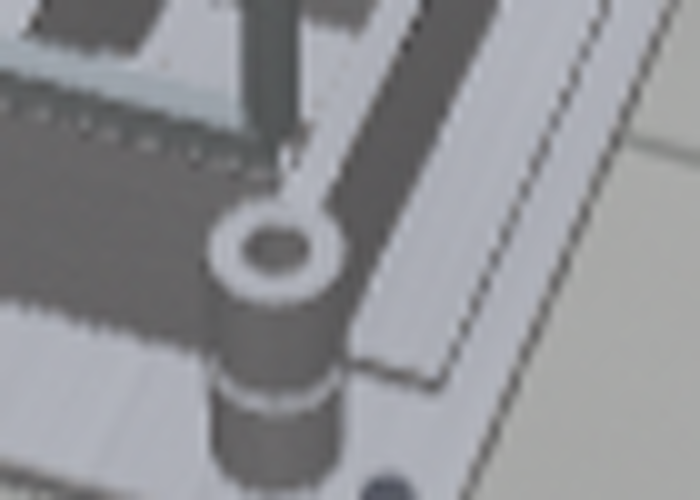

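Call:
send_rows:
  series:
    - {"grip": 0, "x": -1.2, "y": -0.6, "z": 5, "yaw": 0}
    - {"grip": 0, "x": -1.2, "y": -0.6, "z": 15, "yaw": 0}
    - {"grip": 0, "x": -1.2, "y": -0.6, "z": 24, "yaw": 0}
    - {"grip": 0, "x": -1.2, "y": -0.6, "z": 30, "yaw": 0}
    - {"grip": 0, "x": -1.2, "y": -0.6, "z": 36, "yaw": 0}
    - {"grip": 0, "x": -1.2, "y": -0.6, "z": 40, "yaw": 0}
    - {"grip": 0, "x": -1.2, "y": -0.6, "z": 40, "yaw": 0}

```text
t: 20.9
tcp_pos: [0.514, 0.1725, 0.1406]
orientation: [0.0, 1.0, 0.013, -0.0]
contact_force: [-0.6, 0.2, -0.8]
opening: 0.238
```

```bash
python3 - <<'E'
from h import *
T,p=toolax();print(p)
d=grab('wrist');S=grab('side')
for n,i,b in (('w14c',d,(280,130)),('s14c',S,(270,220))):
    u,v=b;cv2.imwrite(f'pics/{n}.png',cv2.resize(i['frame'][v:v+90,u:u+70,::-1],None,fx=6,fy=6,interpolation=cv2.INTER_CUBIC))
E
```

```text
[0.514  0.1725 0.1406]
```

View pics/w14c.png

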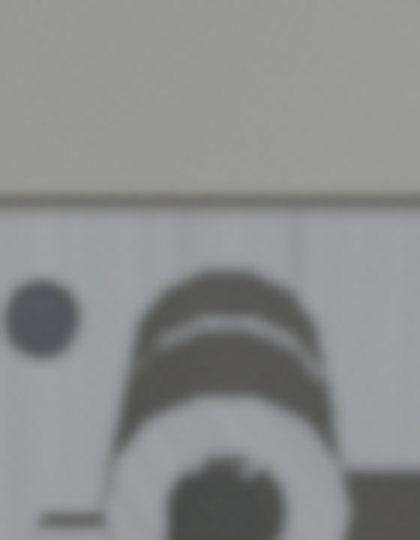

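View pics/s14c.png

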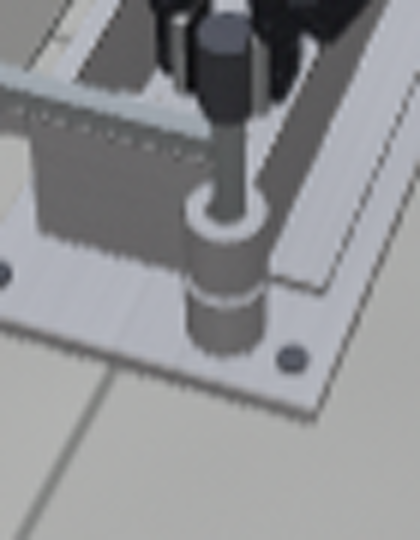

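Call:
send_rows:
  series:
    - {"grip": 0, "x": 0, "y": 0, "z": 6, "yaw": 0}
    - {"grip": 0, "x": 0, "y": 0, "z": 12, "yaw": 0}
    - {"grip": 0, "x": 0, "y": 0, "z": 18, "yaw": 0}
    - {"grip": 0, "x": 0, "y": 0, "z": 22, "yaw": 0}
    - {"grip": 0, "x": 0, "y": 0, "z": 25, "yaw": 0}
    - {"grip": 0, "x": 0, "y": 0, "z": 25, "yaw": 0}

```text
t: 21.6
tcp_pos: [0.5139, 0.1724, 0.1157]
orientation: [0.0, 1.0, 0.012, -0.0]
contact_force: [0.2, -0.5, -0.5]
opening: 0.236
```

Call:
send_rows:
  series:
    - {"grip": 0, "x": 0, "y": 0, "z": 4, "yaw": 0}
    - {"grip": 0, "x": 0, "y": 0, "z": 8, "yaw": 0}
    - {"grip": 0, "x": 0, "y": 0, "z": 12, "yaw": 0}
    - {"grip": 0, "x": 0, "y": 0, "z": 15, "yaw": 0}
    - {"grip": 0, "x": 0, "y": 0, "z": 15, "yaw": 0}

```text
t: 22.1
tcp_pos: [0.5144, 0.1725, 0.1009]
orientation: [0.0, 1.0, 0.013, 0.0]
contact_force: [0.8, -0.5, -1.4]
opening: 0.239
```

Call:
send_rows:
  series:
    - {"grip": 0, "x": 0, "y": 0, "z": 4, "yaw": 0}
    - {"grip": 0, "x": 0, "y": 0, "z": 8, "yaw": 0}
    - {"grip": 0, "x": 0, "y": 0, "z": 12, "yaw": 0}
    - {"grip": 0, "x": 0, "y": 0, "z": 14, "yaw": 0}
    - {"grip": 0, "x": 0, "y": 0, "z": 15, "yaw": 0}
    - {"grip": 0, "x": 0, "y": 0, "z": 15, "yaw": 0}

```text
t: 22.7
tcp_pos: [0.5145, 0.1725, 0.087]
orientation: [-0.0, 1.0, 0.013, 0.0]
contact_force: [0.2, 0.1, 4.1]
opening: 0.239
```

```bash
python3 - <<'E'
from h import *
T,p=toolax();print(p)
S=grab('side')
for n,i,b in (('s15c',S,(240,200)),):
    u,v=b;cv2.imwrite(f'pics/{n}.png',cv2.resize(i['frame'][v:v+90,u:u+110,::-1],None,fx=6,fy=6,interpolation=cv2.INTER_CUBIC))
E
```

```text
[0.5145 0.1725 0.087 ]
```

View pics/s15c.png

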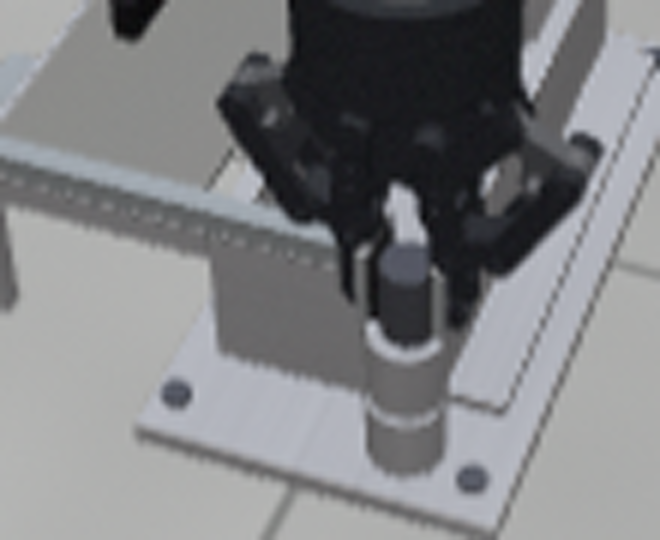

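Call:
send_rows:
  series:
    - {"grip": 0.45, "x": 0, "y": 0, "z": 0, "yaw": 0}
    - {"grip": 0.45, "x": 0, "y": 0, "z": 0, "yaw": 0}
    - {"grip": 0.45, "x": 0, "y": 0, "z": 0, "yaw": 0}
    - {"grip": 0.45, "x": 0, "y": 0, "z": 0, "yaw": 0}
    - {"grip": 0.45, "x": 0, "y": 0, "z": -15, "yaw": 0}
    - {"grip": 0.45, "x": 0, "y": 0, "z": -40, "yaw": 0}
    - {"grip": 0.45, "x": 0, "y": 0, "z": -80, "yaw": 0}
    - {"grip": 0.45, "x": 0, "y": 20, "z": -120, "yaw": 0}
    - {"grip": 0.45, "x": 0, "y": 70, "z": -160, "yaw": 0}
    - {"grip": 0.45, "x": 0, "y": 115, "z": -200, "yaw": 0}
    - {"grip": 0.45, "x": 0, "y": 150, "z": -220, "yaw": 0}
    - {"grip": 0.45, "x": 0, "y": 150, "z": -220, "yaw": 0}
    - {"grip": 0.45, "x": 0, "y": 150, "z": -220, "yaw": 0}

```text
t: 24.05
tcp_pos: [0.5187, 0.021, 0.3077]
orientation: [0.0, 1.0, 0.011, 0.002]
contact_force: [-0.2, -0.1, -0.2]
opening: 0.45
```

```bash
python3 - <<'E'
from h import *
T,p=toolax();print(p)
d=grab('wrist','w16');cv2.imwrite('pics/w16c.png',cv2.resize(d['frame'][0:240,200:440,::-1],None,fx=2.4,fy=2.4,interpolation=cv2.INTER_CUBIC))
S=grab('side','s16');cv2.imwrite('pics/s16c.png',cv2.resize(S['frame'][130:300,220:400,::-1],None,fx=3.5,fy=3.5,interpolation=cv2.INTER_CUBIC))
E
```

```text
[0.5187 0.021  0.3077]
```

View pics/w16c.png

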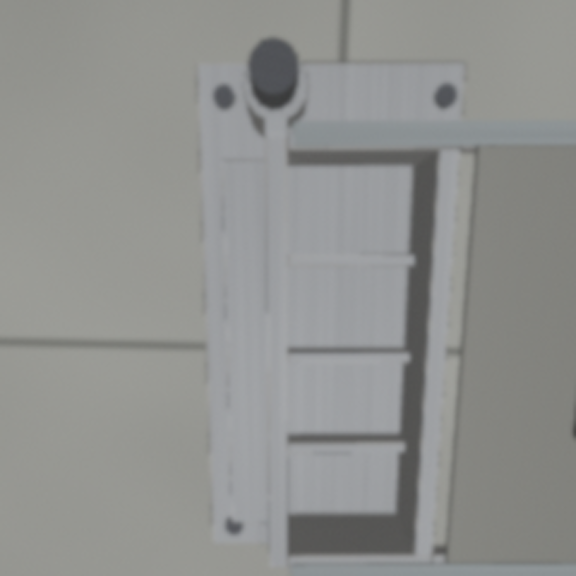

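View pics/s16c.png

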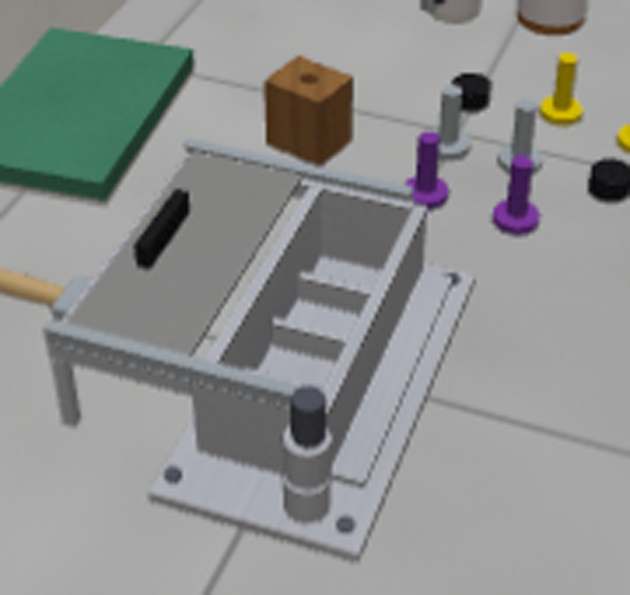

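```bash
python3 - <<'E'
from h import *
d=grab('wrist');f=lambda u,v:(u/2.4+200,v/2.4)
for a in [(350,260),(350,355),(350,446)]: print('part',onz(d,*f(*a),.037))
# plate edges at z .08
for a in [(268,200),(288,200),(268,500),(289,500),(271,562)]: print('plate',onz(d,*f(*a),.08))
print('floorback',onz(d,*f(413,200),.012),onz(d,*f(403,400),.012),'backwall top inner',onz(d,*f(437,250),.082),onz(d,*f(425,450),.082))
o=np.array([.5607,.0426]);t=.025;R=np.array([[np.cos(t),-np.sin(t)],[np.sin(t),np.cos(t)]])
for p in [(0,54),(0,0),(0,-54),(-41,0),(0,81),(0,27),(0,-27),(0,-81)]: print(p,o+R@np.array(p)/1000)
print('pin',onz(d,*f(273,68),.116))
E
```

```text
part [0.555  0.0993 0.037 ]
part [0.5579 0.0471 0.037 ]
part [ 0.561 -0.007  0.037]
plate [0.5097 0.1262 0.08  ]
plate [0.5193 0.1264 0.08  ]
plate [ 0.5129 -0.0273  0.08  ]
plate [ 0.5244 -0.027   0.08  ]
plate [ 0.5154 -0.0644  0.08  ]
floorback [0.5916 0.1327 0.012 ] [0.5951 0.0168 0.012 ] backwall top inner [0.593  0.1053 0.082 ] [0.5961 0.0038 0.082 ]
(0, 54) [0.5594 0.0966]
(0, 0) [0.5607 0.0426]
(0, -54) [ 0.562  -0.0114]
(-41, 0) [0.5197 0.0416]
(0, 81) [0.5587 0.1236]
(0, 27) [0.56   0.0696]
(0, -27) [0.5614 0.0156]
(0, -81) [ 0.5627 -0.0384]
pin [0.5112 0.1747 0.116 ]
```

```bash
python3 - <<'E'
from h import *
print(toolax()[1])
d=grab('wrist','w17');cv2.imwrite('pics/w17c.png',cv2.resize(d['frame'][0:240,200:440,::-1],None,fx=2.4,fy=2.4,interpolation=cv2.INTER_CUBIC))
import pickle;pickle.dump(d,open('d17.pkl','wb'))
E
```

```text
[0.5169 0.0236 0.3047]
```

View pics/w17c.png

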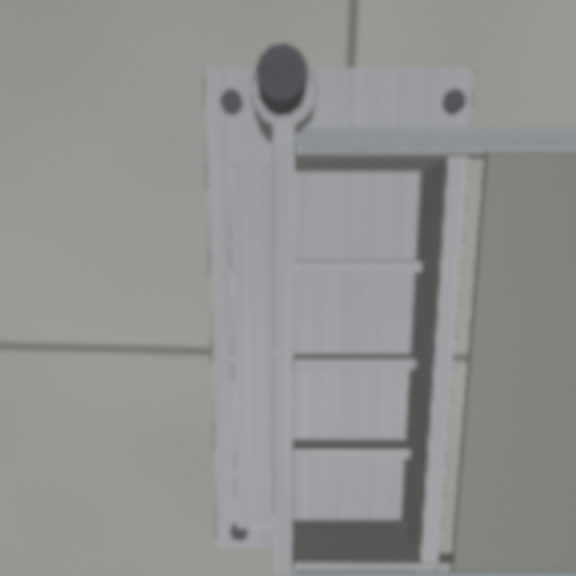

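```bash
python3 - <<'E'
from h import *
import pickle
d=pickle.load(open('d17.pkl','rb'));f=lambda u,v:(u/2.4+200,v/2.4)
for a in [(358,266.5),(358,363),(358,453)]: print('part',onz(d,*f(*a),.037))
for a in [(274,200),(295,200),(275,500),(295,500)]: print('plate',onz(d,*f(*a),.08))
print('floorback',onz(d,*f(419,210),.012),onz(d,*f(406,440),.012),'right floor edge',onz(d,*f(350,521),.012),'left',onz(d,*f(360,170),.012))
print('pin',onz(d,*f(282,74),.116))
E
```

```text
part [0.5589 0.0964 0.037 ]
part [0.5622 0.0432 0.037 ]
part [ 0.5654 -0.0106  0.037 ]
plate [0.5119 0.1266 0.08  ]
plate [0.522  0.1269 0.08  ]
plate [ 0.5163 -0.0266  0.08  ]
plate [ 0.5272 -0.0264  0.08  ]
floorback [0.5947 0.1279 0.012 ] [ 0.5983 -0.0081  0.012 ] right floor edge [ 0.5661 -0.0638  0.012 ] left [0.5595 0.1482 0.012 ]
pin [0.5143 0.1729 0.116 ]
```

```bash
python3 - <<'E'
from h import *
go(.45,-.255,.26,-1.546)
E
```

```text
go: shift mm [-74.  277.   44.5] yaw 1.5723 rows>= 10.5  q6 target~ 1.03
```

Call:
send_rows:
  series:
    - {"grip": 0.5, "x": -10, "y": 30, "z": 5, "yaw": 0.1}
    - {"grip": 0.5, "x": -18, "y": 65, "z": 10, "yaw": 0.24}
    - {"grip": 0.5, "x": -26, "y": 95, "z": 15, "yaw": 0.38}
    - {"grip": 0.5, "x": -34, "y": 125, "z": 20, "yaw": 0.52}
    - {"grip": 0.5, "x": -42, "y": 155, "z": 25, "yaw": 0.66}
    - {"grip": 0.5, "x": -50, "y": 185, "z": 30, "yaw": 0.8}
    - {"grip": 0.5, "x": -58, "y": 215, "z": 35, "yaw": 0.94}
    - {"grip": 0.5, "x": -64, "y": 240, "z": 40, "yaw": 1.08}
    - {"grip": 0.5, "x": -68, "y": 255, "z": 44, "yaw": 1.22}
    - {"grip": 0.5, "x": -72, "y": 268, "z": 44, "yaw": 1.36}
    - {"grip": 0.5, "x": -74, "y": 275, "z": 44, "yaw": 1.48}
    - {"grip": 0.5, "x": -74, "y": 277, "z": 44, "yaw": 1.572}
    - {"grip": 0.5, "x": -74, "y": 277, "z": 44, "yaw": 1.572}
    - {"grip": 0.5, "x": -74, "y": 277, "z": 44, "yaw": 1.572}
    - {"grip": 0.5, "x": -74, "y": 277, "z": 44, "yaw": 1.572}
    - {"grip": 0.5, "x": -74, "y": 277, "z": 44, "yaw": 1.572}

```text
t: 25.85
tcp_pos: [0.451, -0.2556, 0.2621]
orientation: [-0.0, 0.716, -0.698, -0.0]
contact_force: [-0.9, 0.9, -0.1]
opening: 0.497
```

```bash
python3 - <<'E'
from h import *
import pickle
print(toolax());d=grab('wrist','w18');pickle.dump(d,open('d18.pkl','wb'));grab('scene','c18')
E
```

```text
(array([[ 0.0257, -0.9997, -0.0004],
       [-0.9997, -0.0257,  0.0004],
       [-0.0004,  0.0004, -1.    ]]), array([ 0.451 , -0.2556,  0.2621]))
```

View pics/w18.png

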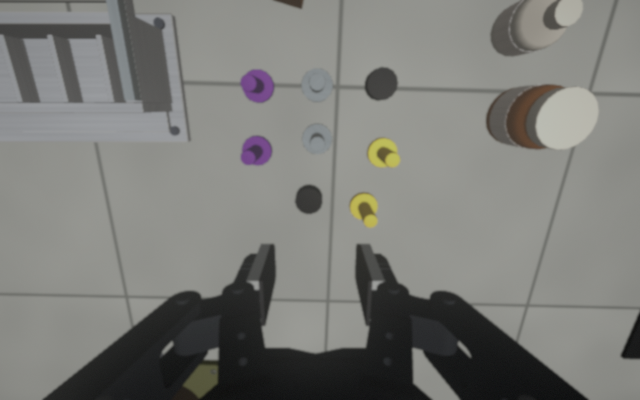

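View pics/c18.png

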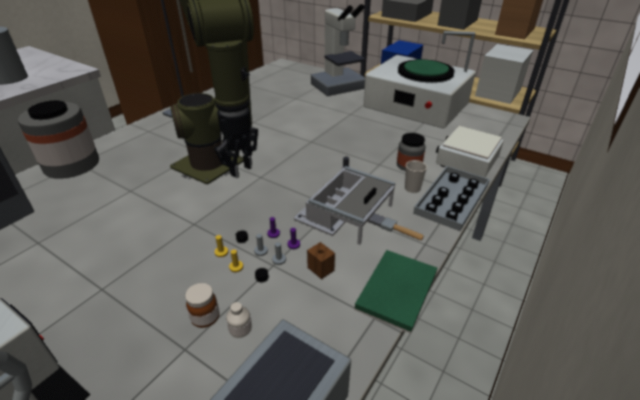

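```bash
python3 - <<'E'
from h import *
import pickle
d=pickle.load(open('d18.pkl','rb'))
cv2.imwrite('pics/w18c.png',cv2.resize(d['frame'][60:160,280:360,::-1],None,fx=6,fy=6,interpolation=cv2.INTER_CUBIC))
E
```

```text
(no output)
```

View pics/w18c.png

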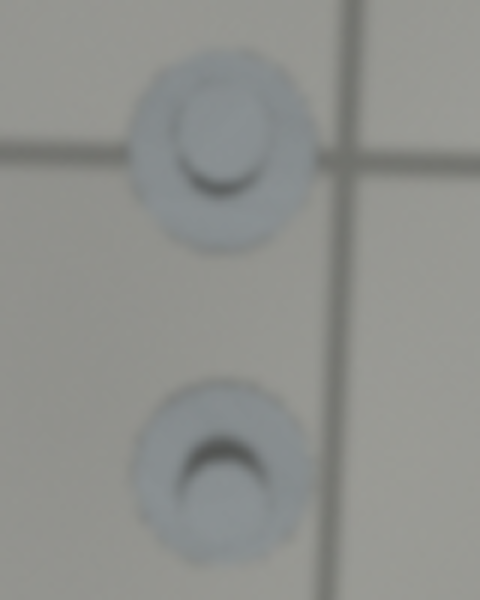

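```bash
python3 - <<'E'
from h import *
import pickle
d=pickle.load(open('d18.pkl','rb'));f=lambda u,v:(u/6+280,v/6+60)
print('far',onz(d,*f(223,133),.064),onz(d,*f(223,151),.010))
print('near',onz(d,*f(223,499),.064),onz(d,*f(222,470),.010))
p=onz(d,*f(223,133),.064);print(toolax()[1]);go(p[0],p[1],.12,-1.546);go(p[0],p[1],.036,-1.546)
E
```

```text
far [ 0.5519 -0.2546  0.064 ] [ 0.5521 -0.2549  0.01  ]
near [ 0.4873 -0.2564  0.064 ] [ 0.4869 -0.2565  0.01  ]
[ 0.4509 -0.2559  0.2623]
go: shift mm [   1.2 -101.   142.3] yaw 0.0001 rows>= 3.5  q6 target~ 1.11
go: shift mm [   1.2 -101.   226.3] yaw 0.0001 rows>= 5.0  q6 target~ 1.11
```

Call:
send_rows:
  series:
    - {"grip": 0.5, "x": 1, "y": -45, "z": 20, "yaw": 0}
    - {"grip": 0.5, "x": 1, "y": -90, "z": 50, "yaw": 0}
    - {"grip": 0.5, "x": 1, "y": -101, "z": 95, "yaw": 0}
    - {"grip": 0.5, "x": 1, "y": -101, "z": 140, "yaw": 0}
    - {"grip": 0.5, "x": 1, "y": -101, "z": 175, "yaw": 0}
    - {"grip": 0.5, "x": 1, "y": -101, "z": 205, "yaw": 0}
    - {"grip": 0.5, "x": 1, "y": -101, "z": 222, "yaw": 0}
    - {"grip": 0.5, "x": 1, "y": -101, "z": 226, "yaw": 0}
    - {"grip": 0.5, "x": 1, "y": -101, "z": 226, "yaw": 0}
    - {"grip": 0.5, "x": 1, "y": -101, "z": 226, "yaw": 0}
    - {"grip": 0, "x": 1, "y": -101, "z": 226, "yaw": 0}
    - {"grip": 0, "x": 1, "y": -101, "z": 226, "yaw": 0}
    - {"grip": 0, "x": 1, "y": -101, "z": 226, "yaw": 0}
    - {"grip": 0, "x": 1, "y": -101, "z": 226, "yaw": 0}
    - {"grip": 0, "x": 1, "y": -101, "z": 226, "yaw": 0}
  force: 40

```text
t: 27.45
tcp_pos: [0.5528, -0.2552, 0.0378]
orientation: [-0.0, 0.715, -0.699, 0.001]
contact_force: [-0.8, 0.6, 6.5]
opening: 0.196
```

```bash
python3 - <<'E'
from h import *
print(toolax());d=grab('wrist','w19')
go(.5594,.0696,.2,-1.546)
E
```

```text
(array([[ 0.0238, -0.9997,  0.0024],
       [-0.9997, -0.0238, -0.0012],
       [ 0.0012, -0.0024, -1.    ]]), array([ 0.5528, -0.2552,  0.0378]))
go: shift mm [-324.4  -14.7 -162.6] yaw -0.001 rows>= 7.3  q6 target~ 1.67
```

View pics/w19.png

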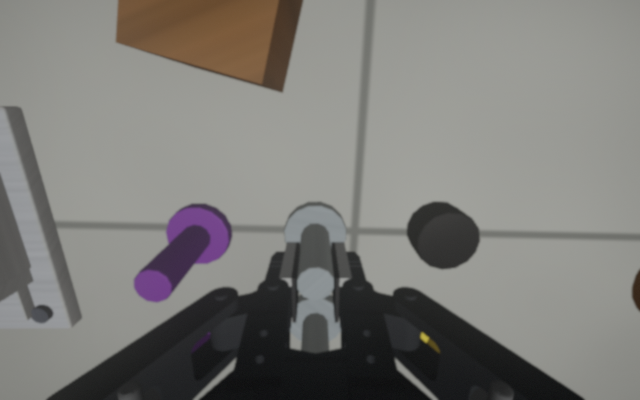

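Call:
send_rows:
  series:
    - {"grip": 0, "x": 0, "y": 0, "z": -20, "yaw": 0}
    - {"grip": 0, "x": 0, "y": 0, "z": -60, "yaw": 0}
    - {"grip": 0, "x": 0, "y": 0, "z": -105, "yaw": 0}
    - {"grip": 0, "x": -20, "y": -1, "z": -145, "yaw": 0}
    - {"grip": 0, "x": -60, "y": -3, "z": -162, "yaw": 0}
    - {"grip": 0, "x": -105, "y": -5, "z": -162, "yaw": 0}
    - {"grip": 0, "x": -150, "y": -8, "z": -162, "yaw": 0}
    - {"grip": 0, "x": -195, "y": -10, "z": -162, "yaw": 0}
    - {"grip": 0, "x": -240, "y": -12, "z": -162, "yaw": 0}
    - {"grip": 0, "x": -280, "y": -14, "z": -162, "yaw": 0}
    - {"grip": 0, "x": -310, "y": -15, "z": -162, "yaw": 0}
    - {"grip": 0, "x": -324, "y": -15, "z": -162, "yaw": 0}
    - {"grip": 0, "x": -324, "y": -15, "z": -162, "yaw": 0}
    - {"grip": 0, "x": -324, "y": -15, "z": -162, "yaw": 0}
    - {"grip": 0, "x": -324, "y": -15, "z": -162, "yaw": 0}

```text
t: 29.0
tcp_pos: [0.5591, 0.068, 0.1982]
orientation: [0.0, 0.715, -0.699, 0.0]
contact_force: [-0.4, 0.2, -1.7]
opening: 0.194
```

```bash
python3 - <<'E'
from h import *
print(toolax()[1]);go(.5605,.0696,.0498,-1.546)
S=grab('side','s20');cv2.imwrite('pics/s20c.png',cv2.resize(S['frame'][130:300,220:400,::-1],None,fx=3.5,fy=3.5,interpolation=cv2.INTER_CUBIC))
E
```

```text
[0.5591 0.068  0.1982]
go: shift mm [ -1.7  -1.5 148.4] yaw -0.0023 rows>= 3.0  q6 target~ 1.67
```

View pics/s20c.png

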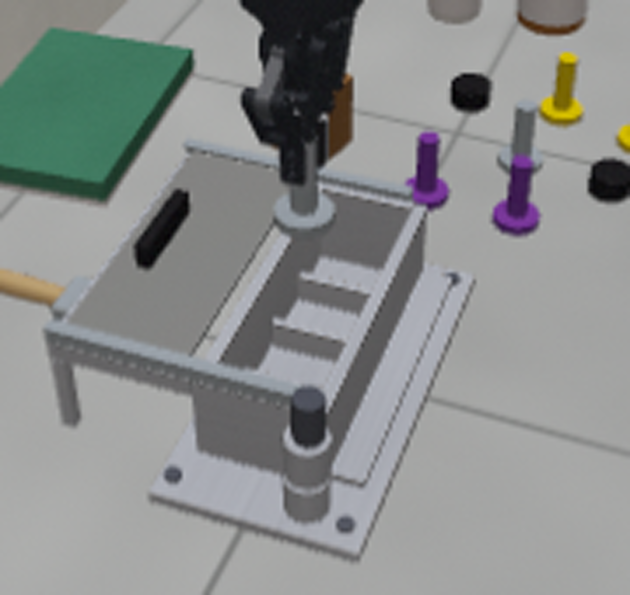

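Straight descent into cell 2, then release.

Call:
send_rows:
  series:
    - {"grip": 0, "x": -1.7, "y": -1.5, "z": 30, "yaw": 0}
    - {"grip": 0, "x": -1.7, "y": -1.5, "z": 65, "yaw": 0}
    - {"grip": 0, "x": -1.7, "y": -1.5, "z": 100, "yaw": 0}
    - {"grip": 0, "x": -1.7, "y": -1.5, "z": 125, "yaw": 0}
    - {"grip": 0, "x": -1.7, "y": -1.5, "z": 140, "yaw": 0}
    - {"grip": 0, "x": -1.7, "y": -1.5, "z": 146, "yaw": 0}
    - {"grip": 0, "x": -1.7, "y": -1.5, "z": 148, "yaw": 0}
    - {"grip": 0, "x": -1.7, "y": -1.5, "z": 148, "yaw": 0}

```text
t: 29.85
tcp_pos: [0.5613, 0.0706, 0.0508]
orientation: [-0.0, 0.715, -0.699, 0.0]
contact_force: [-0.2, 0.5, -1.5]
opening: 0.197
```

Call:
send_rows:
  series:
    - {"grip": 0, "x": 0, "y": 0, "z": 1, "yaw": 0}
    - {"grip": 0, "x": 0, "y": 0, "z": 1.5, "yaw": 0}
    - {"grip": 0, "x": 0, "y": 0, "z": 1.5, "yaw": 0}
    - {"grip": 0.36, "x": 0, "y": 0, "z": 1, "yaw": 0}
    - {"grip": 0.36, "x": 0, "y": 0, "z": 1, "yaw": 0}
    - {"grip": 0.36, "x": 0, "y": 0, "z": 1, "yaw": 0}
    - {"grip": 0.36, "x": 0, "y": 0, "z": -15, "yaw": 0}
    - {"grip": 0.36, "x": 0, "y": 0, "z": -45, "yaw": 0}
    - {"grip": 0.36, "x": 0, "y": 0, "z": -85, "yaw": 0}
    - {"grip": 0.36, "x": 0, "y": 0, "z": -130, "yaw": 0}
    - {"grip": 0.36, "x": 0, "y": 0, "z": -150, "yaw": 0}
    - {"grip": 0.36, "x": 0, "y": 0, "z": -150, "yaw": 0}

```text
t: 31.05
tcp_pos: [0.5632, 0.0714, 0.2044]
orientation: [-0.003, 0.716, -0.699, 0.003]
contact_force: [-0.8, -0.1, -0.0]
opening: 0.356
```

```bash
python3 - <<'E'
from h import *
print(toolax()[1]);go(.45,-.255,.26,-1.546)
S=grab('side','s21');cv2.imwrite('pics/s21c.png',cv2.resize(S['frame'][130:300,220:400,::-1],None,fx=3.5,fy=3.5,interpolation=cv2.INTER_CUBIC))
E
```

```text
[0.5632 0.0714 0.2044]
go: shift mm [323.5 120.5 -56.7] yaw -0.0009 rows>= 7.0  q6 target~ 1.03
```

View pics/s21c.png

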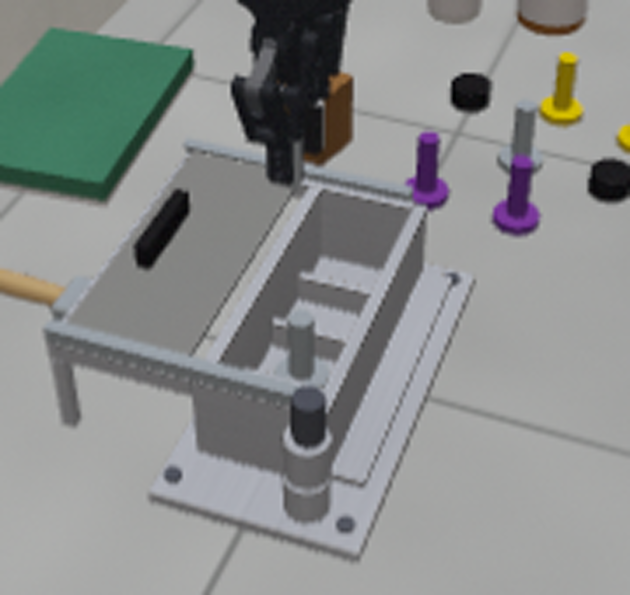

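Call:
send_rows:
  series:
    - {"grip": 0.5, "x": 25, "y": 10, "z": -30, "yaw": 0}
    - {"grip": 0.5, "x": 65, "y": 25, "z": -57, "yaw": 0}
    - {"grip": 0.5, "x": 110, "y": 41, "z": -57, "yaw": 0}
    - {"grip": 0.5, "x": 155, "y": 58, "z": -57, "yaw": 0}
    - {"grip": 0.5, "x": 200, "y": 74, "z": -57, "yaw": 0}
    - {"grip": 0.5, "x": 245, "y": 91, "z": -57, "yaw": 0}
    - {"grip": 0.5, "x": 285, "y": 106, "z": -57, "yaw": 0}
    - {"grip": 0.5, "x": 312, "y": 116, "z": -57, "yaw": 0}
    - {"grip": 0.5, "x": 323, "y": 120, "z": -57, "yaw": 0}
    - {"grip": 0.5, "x": 323, "y": 120, "z": -57, "yaw": 0}
    - {"grip": 0.5, "x": 323, "y": 120, "z": -57, "yaw": 0}
    - {"grip": 0.5, "x": 323, "y": 120, "z": -57, "yaw": 0}
    - {"grip": 0.5, "x": 323, "y": 120, "z": -57, "yaw": 0}

```text
t: 32.4
tcp_pos: [0.4487, -0.2533, 0.2572]
orientation: [-0.0, 0.716, -0.698, -0.0]
contact_force: [-0.2, -0.3, 0.1]
opening: 0.5
```

```bash
python3 - <<'E'
from h import *
import pickle
print(toolax()[1]);d=grab('wrist','w22');pickle.dump(d,open('d22.pkl','wb'))
cv2.imwrite('pics/w22c.png',cv2.resize(d['frame'][0:240,220:440,::-1],None,fx=3,fy=2.5,interpolation=cv2.INTER_CUBIC))
E
```

```text
[ 0.4487 -0.2533  0.2572]
```

View pics/w22c.png

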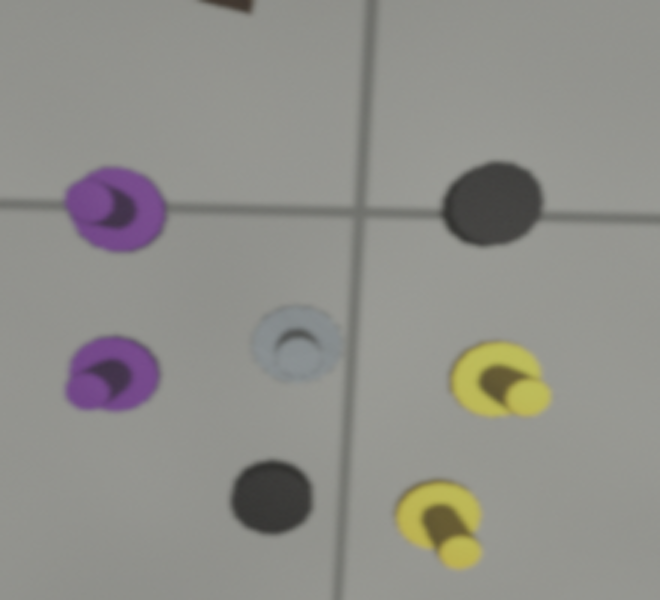

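```bash
python3 - <<'E'
from h import *
import pickle
d=pickle.load(open('d22.pkl','rb'));f=lambda u,v:(u/3+220,v/2.5)
p=onz(d,*f(297,356),.064);print('near',p,onz(d,*f(297,344),.010))
print(toolax()[1]);go(p[0],p[1],.036,-1.546)
E
```

```text
near [ 0.4866 -0.256   0.064 ] [ 0.4863 -0.2566  0.01  ]
[ 0.4487 -0.2534  0.2573]
go: shift mm [  3.6 -37.7 221.3] yaw 0.0009 rows>= 4.5  q6 target~ 1.06
```

Still in place. Grasp.

Call:
send_rows:
  series:
    - {"grip": 0.5, "x": 3, "y": -37.5, "z": 20, "yaw": 0}
    - {"grip": 0.5, "x": 3, "y": -37.5, "z": 60, "yaw": 0}
    - {"grip": 0.5, "x": 3, "y": -37.5, "z": 100, "yaw": 0}
    - {"grip": 0.5, "x": 3, "y": -37.5, "z": 140, "yaw": 0}
    - {"grip": 0.5, "x": 3, "y": -37.5, "z": 175, "yaw": 0}
    - {"grip": 0.5, "x": 3, "y": -37.5, "z": 205, "yaw": 0}
    - {"grip": 0.5, "x": 3, "y": -37.5, "z": 218, "yaw": 0}
    - {"grip": 0.5, "x": 3, "y": -37.5, "z": 221, "yaw": 0}
    - {"grip": 0.5, "x": 3, "y": -37.5, "z": 221, "yaw": 0}
    - {"grip": 0.5, "x": 3, "y": -37.5, "z": 221, "yaw": 0}
    - {"grip": 0, "x": 3, "y": -37.5, "z": 221, "yaw": 0}
    - {"grip": 0, "x": 3, "y": -37.5, "z": 221, "yaw": 0}
    - {"grip": 0, "x": 3, "y": -37.5, "z": 221, "yaw": 0}
    - {"grip": 0, "x": 3, "y": -37.5, "z": 221, "yaw": 0}
    - {"grip": 0, "x": 3, "y": -37.5, "z": 221, "yaw": 0}

```text
t: 33.95
tcp_pos: [0.4867, -0.257, 0.0375]
orientation: [-0.0, 0.715, -0.699, 0.001]
contact_force: [-0.2, 1.8, 6.0]
opening: 0.193
```

```bash
python3 - <<'E'
from h import *
print(toolax()[1]);d=grab('wrist','w23')
go(.562,.0156,.2,-1.546)
E
```

```text
[ 0.4867 -0.257   0.0375]
go: shift mm [-270.6  -82.1 -162.6] yaw -0.0012 rows>= 6.5  q6 target~ 1.57
```

View pics/w23.png

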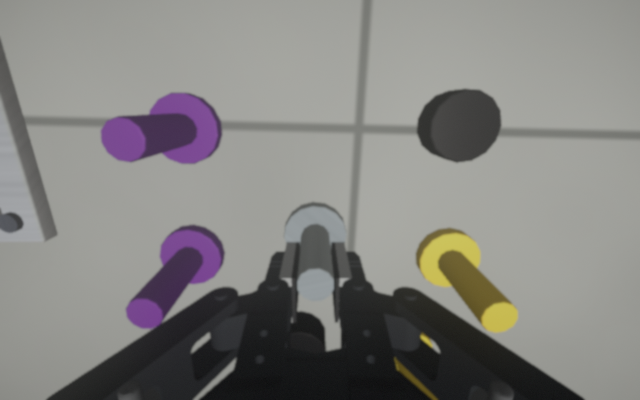

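Call:
send_rows:
  series:
    - {"grip": 0, "x": 0, "y": 0, "z": -20, "yaw": 0}
    - {"grip": 0, "x": 0, "y": 0, "z": -60, "yaw": 0}
    - {"grip": 0, "x": 0, "y": 0, "z": -105, "yaw": 0}
    - {"grip": 0, "x": -15, "y": -5, "z": -145, "yaw": 0}
    - {"grip": 0, "x": -55, "y": -17, "z": -162, "yaw": 0}
    - {"grip": 0, "x": -98, "y": -30, "z": -162, "yaw": 0}
    - {"grip": 0, "x": -140, "y": -43, "z": -162, "yaw": 0}
    - {"grip": 0, "x": -182, "y": -56, "z": -162, "yaw": 0}
    - {"grip": 0, "x": -224, "y": -69, "z": -162, "yaw": 0}
    - {"grip": 0, "x": -255, "y": -78, "z": -162, "yaw": 0}
    - {"grip": 0, "x": -270, "y": -82, "z": -162, "yaw": 0}
    - {"grip": 0, "x": -270, "y": -82, "z": -162, "yaw": 0}
    - {"grip": 0, "x": -270, "y": -82, "z": -162, "yaw": 0}
    - {"grip": 0, "x": -270, "y": -82, "z": -162, "yaw": 0}

```text
t: 35.4
tcp_pos: [0.5609, 0.0138, 0.1981]
orientation: [0.001, 0.715, -0.699, -0.0]
contact_force: [-0.6, -0.9, -2.1]
opening: 0.197
```

```bash
python3 - <<'E'
from h import *
print(toolax()[1]);go(.562,.0156,.0498,-1.546)
d=grab('wrist','w24')
E
```

```text
[0.5609 0.0138 0.1981]
go: shift mm [ -1.9  -1.3 148.3] yaw -0.0022 rows>= 3.0  q6 target~ 1.57
```

View pics/w24.png

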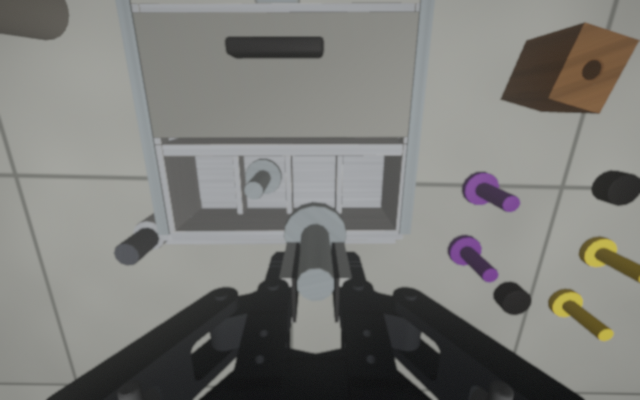

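Call:
send_rows:
  series:
    - {"grip": 0, "x": -1.9, "y": -1.3, "z": 30, "yaw": 0}
    - {"grip": 0, "x": -1.9, "y": -1.3, "z": 65, "yaw": 0}
    - {"grip": 0, "x": -1.9, "y": -1.3, "z": 100, "yaw": 0}
    - {"grip": 0, "x": -1.9, "y": -1.3, "z": 125, "yaw": 0}
    - {"grip": 0, "x": -1.9, "y": -1.3, "z": 140, "yaw": 0}
    - {"grip": 0, "x": -1.9, "y": -1.3, "z": 147, "yaw": 0}
    - {"grip": 0, "x": -1.9, "y": -1.3, "z": 149, "yaw": 0}
    - {"grip": 0, "x": -1.9, "y": -1.3, "z": 149.5, "yaw": 0}
    - {"grip": 0, "x": -1.9, "y": -1.3, "z": 149.5, "yaw": 0}

```text
t: 36.35
tcp_pos: [0.5635, 0.0164, 0.0496]
orientation: [-0.001, 0.715, -0.699, 0.001]
contact_force: [0.9, 0.2, -1.3]
opening: 0.195
```

Call:
send_rows:
  series:
    - {"grip": 0, "x": 0, "y": 0, "z": 0.7, "yaw": 0}
    - {"grip": 0, "x": 0, "y": 0, "z": 0.7, "yaw": 0}
    - {"grip": 0.36, "x": 0, "y": 0, "z": 0.5, "yaw": 0}
    - {"grip": 0.36, "x": 0, "y": 0, "z": 0.5, "yaw": 0}
    - {"grip": 0.36, "x": 0, "y": 0, "z": 0.5, "yaw": 0}
    - {"grip": 0.36, "x": 0, "y": 0, "z": -15, "yaw": 0}
    - {"grip": 0.36, "x": 0, "y": 0, "z": -45, "yaw": 0}
    - {"grip": 0.36, "x": 0, "y": 0, "z": -85, "yaw": 0}
    - {"grip": 0.36, "x": 0, "y": 0, "z": -130, "yaw": 0}
    - {"grip": 0.36, "x": 0, "y": 35, "z": -170, "yaw": 0}
    - {"grip": 0.36, "x": -20, "y": 70, "z": -200, "yaw": 0}
    - {"grip": 0.36, "x": -30, "y": 80, "z": -200, "yaw": 0}
    - {"grip": 0.36, "x": -30, "y": 80, "z": -200, "yaw": 0}
    - {"grip": 0.36, "x": -30, "y": 80, "z": -200, "yaw": 0}
    - {"grip": 0.36, "x": -30, "y": 80, "z": -200, "yaw": 0}

```text
t: 37.85
tcp_pos: [0.4824, 0.0449, 0.2475]
orientation: [0.001, 0.715, -0.699, -0.0]
contact_force: [0.1, -0.0, -0.2]
opening: 0.361
```

```bash
python3 - <<'E'
from h import *
import pickle
print(toolax());d=grab('wrist','w25');pickle.dump(d,open('d25.pkl','wb'))
cv2.imwrite('pics/w25c.png',cv2.resize(d['frame'][0:240,160:480,::-1],None,fx=2.4,fy=2.4,interpolation=cv2.INTER_CUBIC))
S=grab('side','s25');cv2.imwrite('pics/s25c.png',cv2.resize(S['frame'][130:300,220:400,::-1],None,fx=3.5,fy=3.5,interpolation=cv2.INTER_CUBIC))
E
```

```text
(array([[ 0.0239, -0.9997, -0.0016],
       [-0.9997, -0.0239, -0.0004],
       [ 0.0003,  0.0016, -1.    ]]), array([0.4824, 0.0449, 0.2475]))
```

View pics/w25c.png

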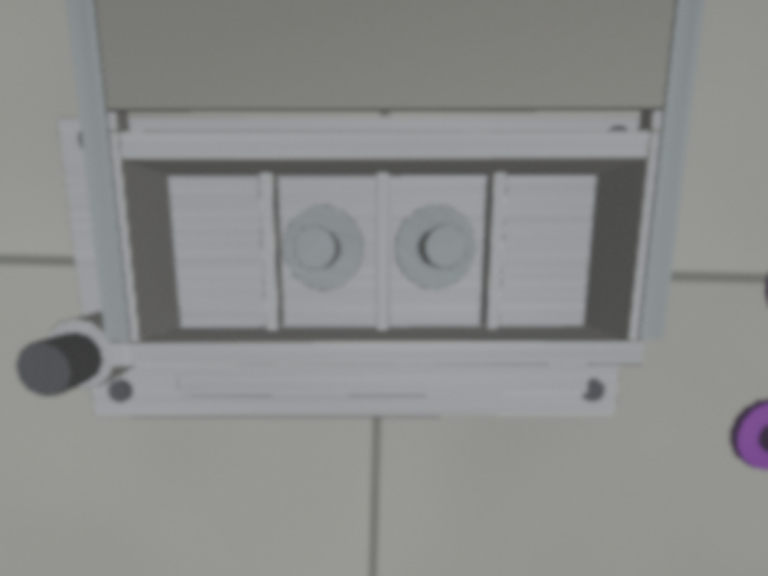

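View pics/s25c.png

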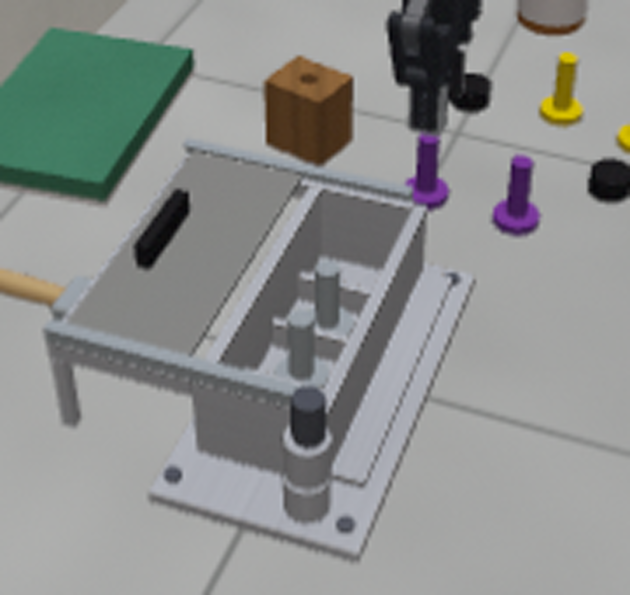

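```bash
python3 - <<'E'
from h import *
import pickle
d=pickle.load(open('d25.pkl','rb'));f=lambda u,v:(u/2.4+160,v/2.4)
o=np.array([.5607,.0426]);t=.025;R=np.array([[np.cos(t),-np.sin(t)],[np.sin(t),np.cos(t)]])
m=lambda a,z:(R.T@(onz(d,*f(*a),z)[:2]-o)*1000).round(1)
for a in [(323,247),(434,247)]: print('head',m(a,.022))
for a in [(317,248),(446,246)]: print('top',m(a,.076))
for a in [(268,250),(382,250),(496,250)]: print('part',m(a,.037))
for a in [(150,354),(640,352),(382,354)]: print('plate top mid',m(a,.08))
print('pin top',m((45,368),.116))
print('handle?',sense()['tcp_pos']);go(.680,.045,.2,-1.546);go(.680,.045,.2,.025)
E
```

```text
head [ 1.5 29. ]
head [  1.5 -25.7]
top [ 0.9 28. ]
top [  1.6 -26.2]
part [ 0.1 54. ]
part [0.1 0.1]
part [  0.  -53.8]
plate top mid [-42.8 101.2]
plate top mid [ -42.1 -111.3]
plate top mid [-42.9   0.5]
pin top [-43.2 131. ]
handle? [0.4824 0.0448 0.2475]
go: shift mm [   4.4 -197.6   47. ] yaw -0.0014 rows>= 4.1  q6 target~ 1.61
go: shift mm [   4.4 -197.6   47. ] yaw -1.5724 rows>= 10.5  q6 target~ 0.04
```

Call:
send_rows:
  series:
    - {"grip": 0.6, "x": 0, "y": -20, "z": 0, "yaw": -0.14}
    - {"grip": 0.6, "x": 0, "y": -40, "z": 0, "yaw": -0.28}
    - {"grip": 0.6, "x": 1, "y": -60, "z": 0, "yaw": -0.42}
    - {"grip": 0.6, "x": 1, "y": -80, "z": 0, "yaw": -0.56}
    - {"grip": 0.6, "x": 2, "y": -100, "z": 0, "yaw": -0.7}
    - {"grip": 0.6, "x": 2, "y": -120, "z": 0, "yaw": -0.84}
    - {"grip": 0.6, "x": 3, "y": -140, "z": 0, "yaw": -0.98}
    - {"grip": 0.6, "x": 3, "y": -160, "z": 0, "yaw": -1.12}
    - {"grip": 0.6, "x": 4, "y": -175, "z": 0, "yaw": -1.26}
    - {"grip": 0.6, "x": 4, "y": -188, "z": 10, "yaw": -1.4}
    - {"grip": 0.6, "x": 4, "y": -196, "z": 20, "yaw": -1.52}
    - {"grip": 0.6, "x": 4, "y": -197, "z": 30, "yaw": -1.572}
    - {"grip": 0.6, "x": 4, "y": -197, "z": 47, "yaw": -1.572}
    - {"grip": 0.6, "x": 4, "y": -197, "z": 47, "yaw": -1.572}
    - {"grip": 0.6, "x": 4, "y": -197, "z": 47, "yaw": -1.572}

```text
t: 39.45
tcp_pos: [0.679, 0.0455, 0.2004]
orientation: [0.0, 1.0, 0.012, -0.001]
contact_force: [0.9, -0.0, 0.3]
opening: 0.6
```

```bash
python3 - <<'E'
from h import *
print(toolax());d=grab('wrist','w26')
go(.6787,.0451,.098,.025)
E
```

```text
(array([[ 0.9997,  0.0245, -0.0025],
       [ 0.0245, -0.9997, -0.0001],
       [-0.0025,  0.    , -1.    ]]), array([0.679 , 0.0455, 0.2004]))
go: shift mm [ -0.7   0.4 103.4] yaw -0.0004 rows>= 2.1  q6 target~ 0.04
```

View pics/w26.png

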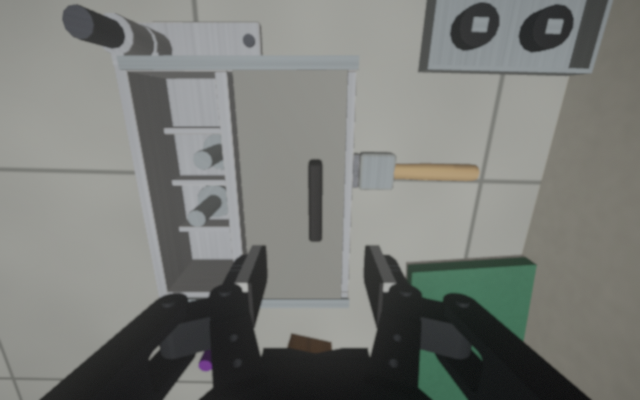

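Both tappets stand. The handle runs through (315,200), midway between the fingers. I'm going down and gripping it.

Call:
send_rows:
  series:
    - {"grip": 0.6, "x": 0, "y": 0, "z": 30, "yaw": 0}
    - {"grip": 0.6, "x": 0, "y": 0, "z": 65, "yaw": 0}
    - {"grip": 0.6, "x": 0, "y": 0, "z": 90, "yaw": 0}
    - {"grip": 0.6, "x": 0, "y": 0, "z": 100, "yaw": 0}
    - {"grip": 0.6, "x": 0, "y": 0, "z": 101, "yaw": 0}
    - {"grip": 0.6, "x": 0, "y": 0, "z": 101, "yaw": 0}
    - {"grip": 0, "x": 0, "y": 0, "z": 101, "yaw": 0}
    - {"grip": 0, "x": 0, "y": 0, "z": 101, "yaw": 0}
    - {"grip": 0, "x": 0, "y": 0, "z": 101, "yaw": 0}
    - {"grip": 0, "x": 0, "y": 0, "z": 101, "yaw": 0}
    - {"grip": 0, "x": 0, "y": 0, "z": 101, "yaw": 0}
  force: 25

```text
t: 40.6
tcp_pos: [0.6797, 0.0459, 0.1023]
orientation: [0.0, 1.0, 0.013, 0.001]
contact_force: [-1.6, -0.1, 6.3]
opening: 0.133
```

Call:
send_rows:
  series:
    - {"grip": 0, "x": -6, "y": 0, "z": 0, "yaw": 0}
    - {"grip": 0, "x": -16, "y": 0, "z": 0, "yaw": 0}
    - {"grip": 0, "x": -26, "y": 0, "z": 0, "yaw": 0}
    - {"grip": 0, "x": -36, "y": 0, "z": 0, "yaw": 0}
    - {"grip": 0, "x": -46, "y": 0, "z": 0, "yaw": 0}
    - {"grip": 0, "x": -56, "y": 0, "z": 0, "yaw": 0}
    - {"grip": 0, "x": -66, "y": 0, "z": 0, "yaw": 0}
    - {"grip": 0, "x": -76, "y": 0, "z": 0, "yaw": 0}
    - {"grip": 0, "x": -84, "y": 0, "z": 0, "yaw": 0}
    - {"grip": 0, "x": -90, "y": 0, "z": 0, "yaw": 0}
    - {"grip": 0, "x": -90, "y": 0, "z": 0, "yaw": 0}

```text
t: 41.7
tcp_pos: [0.5887, 0.0435, 0.1023]
orientation: [0.0, 1.0, 0.013, 0.001]
contact_force: [-1.6, 0.0, 9.8]
opening: 0.136
```

```bash
python3 - <<'E'
from h import *
print(toolax()[1])
S=grab('side','s27');cv2.imwrite('pics/s27c.png',cv2.resize(S['frame'][130:300,220:400,::-1],None,fx=3.5,fy=3.5,interpolation=cv2.INTER_CUBIC))
E
```

```text
[0.5887 0.0435 0.1023]
```

View pics/s27c.png

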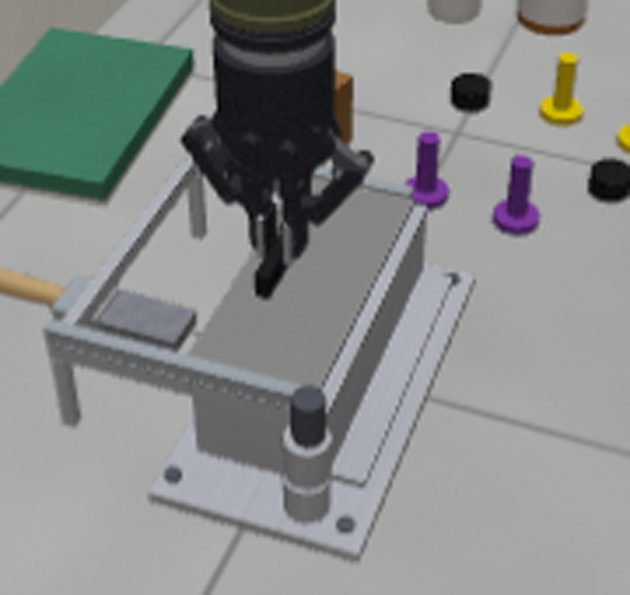

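Call:
send_rows:
  series:
    - {"grip": 0, "x": -2, "y": 0, "z": -1, "yaw": 0}
    - {"grip": 0, "x": -4, "y": 0, "z": -2, "yaw": 0}
    - {"grip": 0, "x": -5.5, "y": 0, "z": -2, "yaw": 0}
    - {"grip": 0, "x": -7, "y": 0, "z": -2, "yaw": 0}
    - {"grip": 0, "x": -7, "y": 0, "z": -2, "yaw": 0}

```text
t: 42.25
tcp_pos: [0.5813, 0.0434, 0.1023]
orientation: [0.0, 1.0, 0.012, -0.001]
contact_force: [0.6, 0.0, -1.7]
opening: 0.127
```

Call:
send_rows:
  series:
    - {"grip": 0, "x": -1, "y": 0, "z": 0, "yaw": 0}
    - {"grip": 0, "x": -2, "y": 0, "z": 0, "yaw": 0}
    - {"grip": 0, "x": -2, "y": 0, "z": 0, "yaw": 0}

```text
t: 42.55
tcp_pos: [0.5803, 0.0433, 0.1024]
orientation: [0.0, 1.0, 0.012, 0.0]
contact_force: [5.1, -1.2, -6.0]
opening: 0.134
```

Call:
send_rows:
  series:
    - {"grip": 0, "x": -1, "y": 0, "z": 1, "yaw": 0}
    - {"grip": 0, "x": -2, "y": 0, "z": 1, "yaw": 0}
    - {"grip": 0, "x": -2, "y": 0, "z": 1, "yaw": 0}

```text
t: 42.85
tcp_pos: [0.5803, 0.0433, 0.1023]
orientation: [-0.0, 1.0, 0.012, 0.002]
contact_force: [6.7, -0.2, -5.9]
opening: 0.13
```

```bash
python3 - <<'E'
from h import *
print(toolax()[1])
S=grab('side','s28');cv2.imwrite('pics/s28c.png',cv2.resize(S['frame'][160:280,240:360,::-1],None,fx=5,fy=5,interpolation=cv2.INTER_CUBIC))
E
```

```text
[0.5803 0.0433 0.1023]
```

View pics/s28c.png

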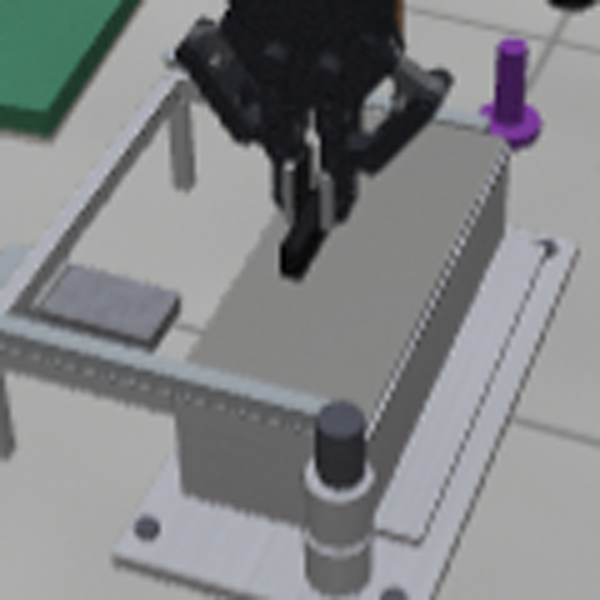

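Call:
send_rows:
  series:
    - {"grip": 0, "x": 2, "y": 0, "z": 1, "yaw": 0}
    - {"grip": 0.4, "x": 2, "y": 0, "z": 0, "yaw": 0}
    - {"grip": 0.4, "x": 2, "y": 0, "z": 0, "yaw": 0}
    - {"grip": 0.4, "x": 2, "y": 0, "z": 0, "yaw": 0}
    - {"grip": 0.4, "x": 2, "y": 0, "z": -20, "yaw": 0}
    - {"grip": 0.4, "x": 2, "y": 0, "z": -60, "yaw": 0}
    - {"grip": 0.4, "x": 2, "y": 0, "z": -110, "yaw": 0}
    - {"grip": 0.4, "x": -20, "y": 20, "z": -160, "yaw": 0}
    - {"grip": 0.4, "x": -50, "y": 30, "z": -200, "yaw": 0}
    - {"grip": 0.4, "x": -50, "y": 30, "z": -200, "yaw": 0}
    - {"grip": 0.4, "x": -50, "y": 30, "z": -200, "yaw": 0}
    - {"grip": 0.4, "x": -50, "y": 30, "z": -200, "yaw": 0}
    - {"grip": 0.4, "x": -50, "y": 30, "z": -200, "yaw": 0}

```text
t: 44.2
tcp_pos: [0.5283, 0.0125, 0.2996]
orientation: [-0.0, 1.0, 0.013, -0.002]
contact_force: [1.1, -0.3, -0.1]
opening: 0.402
```

```bash
python3 - <<'E'
from h import *
import pickle
print(toolax()[1]);d=grab('wrist','w29');pickle.dump(d,open('d29.pkl','wb'))
cv2.imwrite('pics/w29c.png',cv2.resize(d['frame'][0:260,200:460,::-1],None,fx=2.3,fy=2.3,interpolation=cv2.INTER_CUBIC))
S=grab('side','s29');cv2.imwrite('pics/s29c.png',cv2.resize(S['frame'][150:290,220:380,::-1],None,fx=4,fy=4,interpolation=cv2.INTER_CUBIC))
E
```

```text
[0.5283 0.0125 0.2996]
```

View pics/w29c.png

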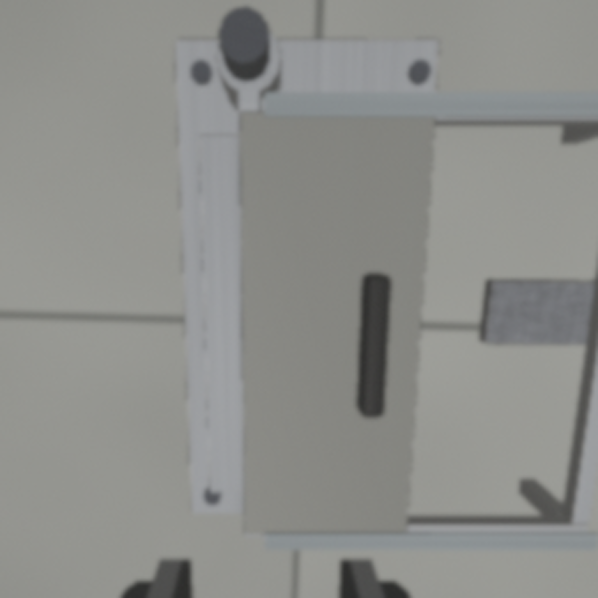

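View pics/s29c.png

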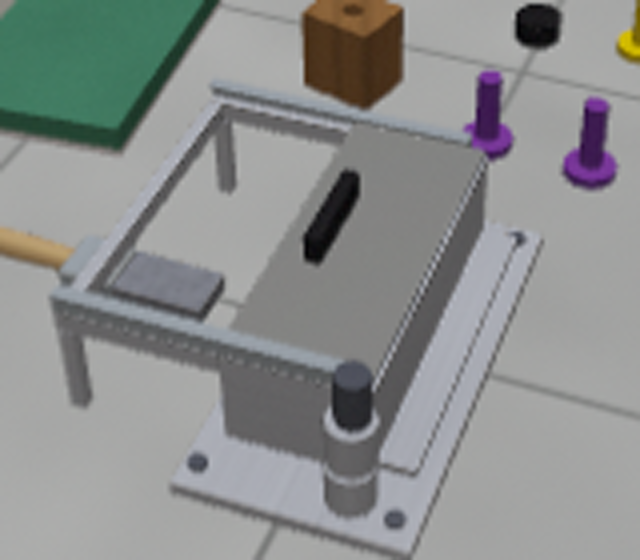

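```bash
python3 - <<'E'
from h import *
import pickle
d=pickle.load(open('d29.pkl','rb'));f=lambda u,v:(u/2.3+200,v/2.3)
o=np.array([.5607,.0426]);t=.025;R=np.array([[np.cos(t),-np.sin(t)],[np.sin(t),np.cos(t)]])
m=lambda a,z:(R.T@(onz(d,*f(*a),z)[:2]-o)*1000).round(1)
for a in [(239,150),(241,300),(243,500)]: print('cover front',m(a,.089))
for a in [(434,150),(412,480)]: print('cover back',m(a,.089))
print('handle',m((376,275),.111),m((371,415),.111),'pin',m((245,36),.116))
E
```

```text
cover front [-46.8  91.2]
cover front [-46.5  21.5]
cover front [-46.5 -87. ]
cover back [45.9 91.2]
cover back [ 46.6 -75. ]
handle [17.9 34.8] [ 18.8 -32.8] pin [-42.7 131.8]
```

```bash
python3 - <<'E'
from station import *
print(hand_in())
E
```

```text
the job is handed in; nothing more can be done
None
```

I finished the job and handed it in at about 44 s of the 210 s allowed; the hand-in gives no verdict. I slid the cover back, hung the front plate, pushed the hinge pin home, and stood the two silver tappets in compartments 1 and 2. The cover is shut, and I left the purple and yellow look-alikes where they were.

| Last check (from camera images) | Measured | Allowed |
|---|---|---|
| Cover front edge | x -46.5 mm, so about 0 mm open, against its stop | 4 mm open |
| Plate position | within 2 mm of its seat | 7 mm |
| Plate squareness | about 0.003–0.006 rad | 0.05 rad |
| Pin position | about 2 mm off the hinge axis | 6 mm |
| Tappet position (before closing the cover) | within 2 mm of the compartment centres, upright | 8 mm across, 20 mm along |

- **Pin depth:** I judged the pin home from the arm height and the contact force of about 4 N on the knuckle. The side picture showed the head resting on the knuckle.
- **Calibration:** The side camera read about 4–5 mm lower in x than the wrist camera, so I relied on wrist measurements. One wrist reading that was 3 mm off came from the arm still settling; it agreed once I took it again.
- **Refused move:** The first move call was refused because the rows lacked a grip value. Nothing had moved.
- **Not seen again:** I could not see the tappets after the cover went over them.

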